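# Move drained praline moulds from the hook bar to the covered setting shelf

## Robot

A 6-joint arm with a two-finger parallel gripper is mounted at the origin on the work surface. World frame = base frame: x ahead of the robot, y to its left, z up, the work surface at z = 0. Lengths are in m, angles in degrees, forces in N, time in s.
With the tool pointing down it reaches from about 0.375 to 0.9 m from the base axis. Payload 3.1 kg.
Tool frame: the origin (TCP) lies at the very end of the fingers, on their centre line; the grasp point (between the pads) lies 19 mm behind it; z points along the fingers, y is the line along which they close (so a half turn about z gives the same grasp; the last joint's range is limited). The gripper opens to 87 mm and grips with 3 to 60 N. Pads are 19 mm wide; open, the fingers measure 117 mm over their backs; the gripper's body (75 mm by 190 mm) begins 51 mm behind the grasp point.
Start: joints at [59.502, 30.224, 82.088, -0, 67.689, -10.227], TCP at [0.216, 0.586, 0.223] pointing down, gripper open.
Joint ranges: [-176.69, 176.69], [-43.24, 126.21], [12.49, 139.97], [-82, 262], [0, 151.66], [-163.58, 163.58]. Speed limits (degrees/s): [159.86, 159.86, 180, 180, 180, 180].

## Interface

Orientations are given as a 3x3 rotation matrix whose columns are the frame's x, y, z axes.
In Python, from rig import bot gives the robot as it stands.
- The arm moves only by the tool move_arm, never from a script. Its argument "increments" is a list of rows, each an object with "xyz": the shift along the tool's x, y, z in mm, a list of three; "roll": the turn about the tool's z in rad; "grip": the opening in per cent of the stroke, from 0 (shut) to 100 (fully open). A call has 1 to 5 rows; each row shifts and turns the commanded pose from where the row before left it, along the tool's axes as they then stand; what a row does not reach is not made up. A row lasts 1/12 s, in which the tool goes at most 41.7 mm and 7.16 degrees, less where a joint would pass 70% of its speed; a pose out of reach is approached as far as the arm can. A call is refused whole if a number of a shift passes 41.7 or a number of a turn 0.125, either way. A call with a gripper value outside its range is refused whole. The fingers move at their own pace and stop on an object; the grip force is fixed at half the most. Time passes only in rows, so rows that do not move let the fingers close. It gives the time, the measured TCP pose, the force, the opening and the grip force at its end, in the units of the state.
- bot.read_state(): the state, without advancing time (a new reading comes with each control period).
- bot.capture(name): name is "scene" or "top" or "wrist"; returns (picture, depth): 420x560x3 uint8, red, green, blue; 420x560 float32, m along the optical axis (not along the pixel's ray), 0 where there is no reading.
- bot.camera_model(name): a dict with "intrinsics" (3x3 intrinsics, pixels), "rvec" (rotation vector, rad) and "tvec" (3), from world to camera coordinates, as OpenCV has them; the wrist camera has in their place "tool_from_camera" (4x4, takes a point from camera to tool coordinates, whose origin is the TCP and whose axes are the flange's). Camera axes: x right, y down, z forward; pixel columns grow to the right and rows downward; lengths in m; the calibration is good to about 2 mm. A picture is of the moment at which its call begins: read the wrist's pose just before it. camera_model takes no time and is no camera call.
- bot.hand_in(): hands the job in; it is judged then, once.
Trained networks look in the newest picture that a camera, given by its name, has taken for a name from the list of things; names that differ only in an ending like _2 or _b are one class to them, and where a whole thing is asked for, a point or a joint stands for the part that bears it (a point fixed in the world has none). Each returns a list of dicts, best first, with "conf" (0 to 1); they miss things now and then, are a little off and sometimes report something else, mostly with a low value. They report only what shows in the picture. A call takes as long as a camera call. They do not tell look-alikes from the thing itself.
- bot.spot_in(label, camera): "at" ([x, y, z] in m, in the coordinates of the camera as it stood for that picture, good to about 4 mm: the middle of the surface that is visible of it).
- bot.trace(label, camera): "mask" (420x560 bool, what is visible of it).
The state is a dict: "time_s": time; "joint_positions": joint angles; "qvel": joint speeds; "tau": joint torques, N m; "position": TCP position; "tcp_rot": TCP orientation; "force": force on the tool from outside, world axes, zero at the start; "moment": the same for the moment, N m; "opening": opening from 0.0 (shut) to 1.0 (fully open); "grasp_force": force on a finger pad.
Only numpy, scipy, OpenCV 4.12 (cv2) and the standard library are available. Lean on these libraries where they do the work, as an engineer would, in place of code of your own. Each camera call takes 0.05 s, during which the arm holds its last target. There are 200 camera calls.

## Task

Lift the loose blue cover off the sloped setting shelf and lay it flat on the bench. Take every mould strip off the drain rack, each time first raising its lower end until the strip is about level and only then lifting its lip off the bar, and release it on the upper part of the shelf so that it slides down, pralines up and foot end first, to the stop. When all are down, put the cover back on the shelf squarely as it was, and leave the bowl, jar and brush alone.

Things in the scene. Friction and masses are not known exactly. Their poses are not given: they have to be found in the camera images.
- rack: Drain rack, green end frames at y +-148. Origin: on the bench below the middle of the hook bar; y along the bar, z up, x away from the strips' low ends. Strips hang about 85 mm apart, sloping 35 degrees, foot ends low and at -x, the bar in the 15 mm channel before the lip. Lifted while sloping a strip snags; level, with its lip eased 2 mm off the bar (to +x), it lifts straight off.
- bar (a point): Middle of the 10 mm round hook bar's axis, 150 mm above the bench
- rest (a point): Middle of the 8 mm round rest bar's axis, parallel to the hook bar, at rack x -70, z 102 mm; it passes under each hung strip at strip x = -40 mm
- strip0: Mould strip (or None if absent): pale blue-grey plastic plate 120 (x) x 40 (y) x 12 (z) mm with four dark pralines on top (5 mm high, clear of the sides), 0.11 kg. Origin: centre of the plate's underside; z out of the praline side; x towards the hook end. Three full-width ribs, 15 mm deep, below: foot x -60..-53, and 28.5..35.5 and 50.5..57.5 (lip).
- lip0 (a point): Point of strip0 at x = 45.3, z = -5 mm, in the channel, 5 mm from the lip: on the hook bar's axis when hung
- foot0 (a point): Point of strip0 at x = -60, z = -15 mm: bottom edge of its foot end, middle of the width
- strip1: Mould strip (or None if absent): pale blue-grey plastic plate 120 (x) x 40 (y) x 12 (z) mm with four milk pralines on top (5 mm high, clear of the sides), 0.11 kg. Origin: centre of the plate's underside; z out of the praline side; x towards the hook end. Three full-width ribs, 15 mm deep, below: foot x -60..-53, and 28.5..35.5 and 50.5..57.5 (lip).
- lip1 (a point): Point of strip1 at x = 45.3, z = -5 mm, in the channel, 5 mm from the lip: on the hook bar's axis when hung
- foot1 (a point): Point of strip1 at x = -60, z = -15 mm: bottom edge of its foot end, middle of the width
- strip2: Mould strip (or None if absent): pale blue-grey plastic plate 120 (x) x 40 (y) x 12 (z) mm with four white pralines on top (5 mm high, clear of the sides), 0.11 kg. Origin: centre of the plate's underside; z out of the praline side; x towards the hook end. Three full-width ribs, 15 mm deep, below: foot x -60..-53, and 28.5..35.5 and 50.5..57.5 (lip).
- lip2 (a point): Point of strip2 at x = 45.3, z = -5 mm, in the channel, 5 mm from the lip: on the hook bar's axis when hung
- foot2 (a point): Point of strip2 at x = -60, z = -15 mm: bottom edge of its foot end, middle of the width
- deck: Setting shelf deck, polished aluminium, fixed, sloping 20 degrees down to the robot; slippery (friction 0.15), strips slide by themselves. Origin: on the surface at the face of the 24 mm high green stop, mid-width, 36 mm above the bench; x up the slope, y across, z out. Length 245, inside width 220, side walls y +-(110..116), 36 mm high. Lanes, any will do: y -60, 0, 60.
- strap (a point): Middle of the top of the green cross strap that bridges the shelf's side walls at deck x 80..98, z 36..43 mm (point at x 89, z 43). Strips slide beneath it, so they cannot be set at the stop from above
- cover: Loose blue cover, panel 140 (x) x 248 (y) x 5 mm, 0.3 kg; skirts 12 mm deep below both y edges (inner faces y +-120). Origin: centre of the panel's underside, z up. At the start it lies on the shelf's walls, low edge on the strap, origin at deck x 168.5, y 0, z 36, skirts outside the walls with 4 mm play; it slides to the strap by itself. Flat on the bench: origin 12 mm up.
- grip (a point): Middle of the cover's red grip block, 60 long (cover x), 14 wide (cover y), from 5 to 37 mm above the panel's underside; point at z = 21 mm
- bowl: Steel bowl, 130 mm across, 60 mm high, origin under its centre; leave alone
- jar: Amber jar, 66 mm across, 100 mm high, origin under its centre; leave alone
- brush: Brush lying on the bench; leave alone
There are look-alikes about, which are no part of the job. What is shaped like the strip1 but purple is not meant.

How it is judged:
By the outcome, as a careful person would: the job done as asked, in the order asked, and still so for the second after the job is handed in, with the robot touching nothing.
Of strip0, strip1, strip2 only 2 to 3 are there at a start; the rules pass over those that are not, and their reading is None.
At some moment in a run one of cover may be knocked a few centimetres aside while the robot is not near it.
It also fails if it takes over 210 s, if anything falls off the work surface, if the arm or the gripper's body presses on something with over 40 N, if the wrist force passes 120 N, or if a joint passes its speed limit or range.

## Working session

There is one attempt and no reset: what is moved stays moved. The work goes in short steps, Python scripts to look and compute and a tool call to move; the robot and the scene stay as the last step left them, time stands still between calls to the robot, and variables do not carry over. Pictures are saved under pics/ and viewed, at most 14 in all, crops included, and the job is handed in when it is done.

Besides the shell and the picture viewer there is one more tool, called by a JSON object that holds its "method" and its "body". move_arm: Moves the arm, as the interface text tells. Its arguments: {"type":"object","properties":{"increments":{"type":"array"}},"required":["increments"]}

```bash
ls; mkdir -p pics; cat > h.py <<'E'
import numpy as np, cv2
from rig import bot
def pose(name):
    """4x4 world_from_camera and intrinsics (read before capture for wrist)"""
    m=bot.camera_model(name); K=np.array(m["intrinsics"],float); T=np.eye(4)
    if name=="wrist":
        s=bot.read_state(); T[:3,:3]=s["tcp_rot"]; T[:3,3]=s["position"]
        return T@np.array(m["tool_from_camera"]),K
    T[:3,:3]=cv2.Rodrigues(np.array(m["rvec"],float))[0]; T[:3,3]=np.ravel(m["tvec"])
    return np.linalg.inv(T),K
def cloud(name):
    T,K=pose(name); im,d=bot.capture(name)
    v,u=np.mgrid[:d.shape[0],:d.shape[1]]
    P=np.stack([(u-K[0,2])/K[0,0]*d,(v-K[1,2])/K[1,1]*d,d],-1)@T[:3,:3].T+T[:3,3]
    P[d==0]=np.nan
    return im,P,T
def save(im,n): cv2.imwrite(f"pics/{n}.png",im[...,::-1])
def spot(lab,name,T,k=3):
    return [(round(r["conf"],2),np.round(T[:3,:3]@np.array(r["at"])+T[:3,3],4)) for r in bot.spot_in(lab,name)[:k]]
E
python3 - <<'E'
from h import *
for c in("top","scene"):
    im,P,T=cloud(c); save(im,c); np.savez(f"{c}0.npz",im=im,P=P)
    print(c,T[:3,3])
    for l in "strip0 strip1 strip2 cover grip rack bar rest deck strap bowl jar brush".split():
        print(l,[(float(a),b.tolist()) for a,b in spot(l,c,T)])
E
```

```text
pics
top [0.50218883 0.0699629  1.01434274]
strip0 [(0.91, [0.5182, 0.3861, 0.1452]), (0.9, [0.5465, 0.3091, 0.1421]), (0.88, [0.8346, -0.1057, 0.0271])]
strip1 [(0.91, [0.5182, 0.3861, 0.1452]), (0.9, [0.5465, 0.3091, 0.1421]), (0.88, [0.8346, -0.1057, 0.0271])]
strip2 [(0.91, [0.5182, 0.3861, 0.1452]), (0.9, [0.5465, 0.3091, 0.1421]), (0.88, [0.8346, -0.1057, 0.0271])]
cover [(0.84, [0.5721, -0.0919, 0.1309])]
grip [(0.68, [0.5708, -0.0917, 0.1349])]
rack [(0.82, [0.5442, 0.28, 0.0058]), (0.6, [0.568, -0.091, 0.1345]), (0.23, [0.4645, -0.1003, 0.054])]
bar [(0.68, [0.5406, 0.2786, 0.0084])]
rest [(0.59, [0.5423, 0.283, 0.0094]), (0.55, [0.5746, -0.0944, 0.1361])]
deck [(0.62, [0.5416, 0.3074, 0.1442])]
strap [(0.94, [0.4684, -0.1041, 0.0557])]
bowl [(0.82, [0.7859, 0.0527, 0.0245]), (0.45, [0.7418, -0.2166, 0.0958])]
jar [(0.72, [0.7398, -0.2169, 0.0947])]
brush [(0.74, [0.7681, 0.251, 0.0166])]
scene [ 1.18917547 -0.20388615  0.74522722]
strip0 [(0.93, [0.5692, 0.305, 0.1475]), (0.9, [0.5396, 0.3899, 0.1502]), (0.68, [0.843, -0.1044, 0.0249])]
strip1 [(0.93, [0.5692, 0.305, 0.1475]), (0.9, [0.5396, 0.3899, 0.1502]), (0.68, [0.843, -0.1044, 0.0249])]
strip2 [(0.93, [0.5692, 0.305, 0.1475]), (0.9, [0.5396, 0.3899, 0.1502]), (0.68, [0.843, -0.1044, 0.0249])]
cover [(0.86, [0.5822, -0.1009, 0.1396]), (0.15, [0.5594, 0.2966, 0.0071])]
grip [(0.95, [0.5895, -0.1025, 0.1379])]
rack [(0.91, [0.5561, 0.2917, 0.0107])]
bar [(0.63, [0.5583, 0.2981, 0.0072]), (0.38, [0.6159, -0.0996, 0.1057]), (0.33, [0.5392, 0.3849, 0.1564])]
rest [(0.57, [0.5625, 0.2911, 0.011])]
deck [(0.88, [0.6156, -0.0984, 0.1065])]
strap [(0.95, [0.6101, -0.0973, 0.1074]), (0.3, [0.5579, 0.2912, 0.0093]), (0.18, [0.5826, -0.102, 0.1416])]
bowl [(0.97, [0.7642, 0.0651, 0.0294])]
jar [(0.97, [0.7623, -0.2312, 0.0798])]
brush [(0.61, [0.7756, 0.2502, 0.0168]), (0.53, [0.6143, -0.1029, 0.1077])]
```

View pics/top.png

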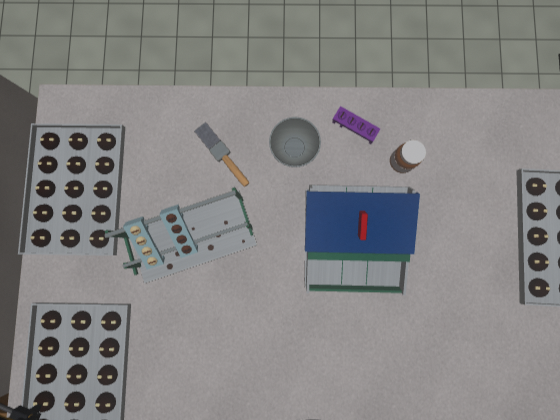

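View pics/scene.png

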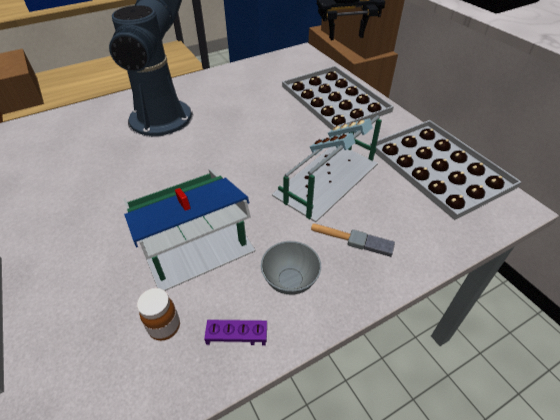

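```bash
cat > fit.py <<'E'
from h import *
def rectfit(Q,slope_hint=None):
    """plane fit + min-area rectangle; returns centre, normal(up), long axis, sizes"""
    Q=Q[np.isfinite(Q).all(1)]; c=np.median(Q,0)
    for _ in range(5):
        n=np.linalg.svd(Q-Q.mean(0),full_matrices=False)[2][2]; n*=np.sign(n[2])
        r=(Q-Q.mean(0))@n; Q=Q[np.abs(r)<max(.003,2*r.std())]
    a=np.cross([0,1,0],n); a/=np.linalg.norm(a); b=np.cross(n,a); m=Q.mean(0)
    pq=np.c_[(Q-m)@a,(Q-m)@b].astype(np.float32)
    (x,y),(w,h),ang=cv2.minAreaRect(pq)
    e=np.array([np.cos(np.radians(ang)),np.sin(np.radians(ang))])
    if w<h: e=np.array([-e[1],e[0]]); w,h=h,w
    L=e[0]*a+e[1]*b
    return m+x*a+y*b,n,L,(w,h),len(Q)
def blue(im):
    h=cv2.cvtColor(im,cv2.COLOR_RGB2HSV); return (h[...,0]>105)&(h[...,0]<128)&(h[...,1]>150)
def red(im):
    h=cv2.cvtColor(im,cv2.COLOR_RGB2HSV); return ((h[...,0]<6)|(h[...,0]>174))&(h[...,1]>170)&(h[...,2]>80)
E
python3 - <<'E'
from fit import *
np.set_printoptions(precision=4,suppress=True)
for c in("top","scene"):
    im,P,T=cloud(c)
    print(c,"cover",*rectfit(P[blue(im)]))
    R=P[red(im)&(P[...,2]>.05)&(np.abs(P[...,0]-.57)<.1)]; print("grip",R.mean(0),len(R)); 
    t=R[R[:,2]>np.nanpercentile(R[:,2],50)-.01];print(rectfit(t))
    for r in bot.trace("strip0",c):
        m=r["mask"]; print(r["conf"],*rectfit(P[m]),np.argwhere(m).mean(0), cv2.mean(im,m.astype(np.uint8))[:3])
    hs=cv2.cvtColor(im,cv2.COLOR_RGB2HSV); g=(hs[...,0]>65)&(hs[...,0]<90)&(hs[...,1]>90)&(P[...,2]>.03)
    for nm,reg in(("rackgreen",P[...,1]>.1),("shelfgreen",P[...,1]<.1)):
        G=P[g&reg]; print(nm,len(G),G.min(0),G.max(0))
im,P,T=cloud("top")
save(cv2.resize(im[180:300,90:440],None,fx=2.28,fy=2.28,interpolation=cv2.INTER_CUBIC),"topcrop")
E
```

```text
top cover [ 0.571  -0.0995  0.1331] [-0.3429  0.0039  0.9394] [ 0.0111  0.9999 -0.0001] (0.23613519966602325, 0.13713401556015015) 4332
grip [ 0.5619 -0.0958  0.1632] 151
(array([ 0.5613, -0.096 ,  0.1632]), array([-0.3385,  0.0517,  0.9395]), array([-0.9406,  0.0107, -0.3395]), (0.05614136904478073, 0.012328718788921833), 135)
0.96 [0.5126 0.3859 0.1389] [-0.5369 -0.2006  0.8195] [0.7736 0.2705 0.5731] (0.1220792904496193, 0.040967658162117004) 810 [242.8669 143.2352] (123.86129334582944, 134.3477038425492, 130.93345829428304)
0.66 [0.5404 0.3088 0.139 ] [-0.5379 -0.1883  0.8217] [0.7744 0.2747 0.5699] (0.11992663145065308, 0.03985247761011124) 759 [231.1462 178.071 ] (105.60430107526882, 115.3021505376344, 117.447311827957)
0.56 [ 0.8362 -0.1066  0.0287] [ 0.0045 -0.0017  1.    ] [ 0.4944  0.8692 -0.0007] (0.11982323974370956, 0.04255620762705803) 626 [125.0511 356.3448] (99.58365261813539, 64.0242656449553, 118.56960408684547)
0.4 [0.7891 0.0578 0.0243] [-0.3667  0.06    0.9284] [0.1775 0.9841 0.0065] (0.1287882924079895, 0.12499736249446869) 1775 [142.1155 294.282 ] (99.627669902
[... 745 characters left out ...]
   0.8066] [-0.6853  0.5127 -0.5172] (0.3221672475337982, 0.11582068353891373) 466 [141.5641 334.3531] (91.3905325443787, 102.25838264299803, 105.8836291913215)
0.58 [ 0.8375 -0.104   0.0281] [ 0.0128 -0.0084  0.9999] [0.5044 0.8635 0.0008] (0.11865870654582977, 0.042333658784627914) 1049 [330.6226 236.0985] (92.62105263157895, 39.28872180451128, 122.51428571428572)
0.17 [ 0.5705 -0.094   0.1324] [-0.3394  0.0012  0.9406] [0.0138 0.9999 0.0037] (0.24662312865257263, 0.14737699925899506) 3090 [207.879  182.1517] (29.680140597539545, 55.932923257176334, 106.5855301698887)
rackgreen 590 [0.1251 0.1562 0.0303] [0.6496 1.3915 0.3405]
shelfgreen 892 [ 0.415  -0.207   0.0302] [0.6447 0.0213 0.1125]
```

View pics/topcrop.png

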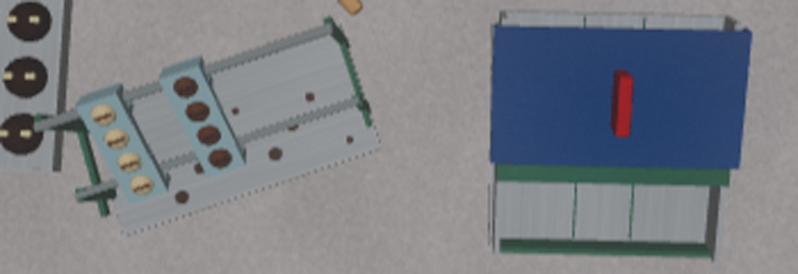

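```bash
cat >> h.py <<'E'
def go(x,y,z,yaw=None):
    """tool-axes shift (mm) to a TCP target and roll (rad) to bring tool y to world heading yaw (deg, mod 180)"""
    s=bot.read_state(); R=np.array(s["tcp_rot"]); d=R.T@(np.array([x,y,z])-s["position"])*1000
    h=np.degrees(np.arctan2(R[1,1],R[0,1])); out=f"shift {np.round(d,1)} n={np.linalg.norm(d):.0f}"
    if yaw is not None:
        t=(yaw-h+90)%180-90   # world turn wanted; tool z is down so roll is minus
        out+=f" heading {h:.1f} roll {-np.radians(t):.3f}"
    print(out)
def st():
    s=bot.read_state(); print(round(s["time_s"],2),np.round(s["position"],4),np.round(s["joint_positions"],1),"F",np.round(s["force"],1),"op",round(s["opening"],3),"gf",round(s["grasp_force"],1)); return s
E
python3 - <<'E'
from h import *
s=st(); print(np.round(s["tcp_rot"],3)); go(.5655,-.0957,.26,89.3)
E
```

```text
1.65 [0.2165 0.5863 0.2225] [ 59.5  30.2  82.1   0.   67.7 -10.2] F [0.1 0.1 0.1] op 1.005 gf 0.0
[[-0.938  0.346 -0.   ]
 [ 0.346  0.938 -0.   ]
 [ 0.    -0.    -1.   ]]
shift [-563.7 -518.8  -37.4] n=767 heading 69.7 roll -0.342
```

{"method": "move_arm", "body": {"increments": [{"xyz": [0, 0, -37], "roll": 0, "grip": 100}, {"xyz": [-25.6, -23.6, 0], "roll": 0, "grip": 100}, {"xyz": [-25.6, -23.6, 0], "roll": 0, "grip": 100}, {"xyz": [-25.6, -23.6, 0], "roll": 0, "grip": 100}, {"xyz": [-25.6, -23.6, 0], "roll": 0, "grip": 100}]}}

```text
time_s: 2.07
position: [0.2801, 0.4611, 0.2598]
tcp_rot: [[-0.938, 0.345, 0.001], [0.345, 0.938, 0.0], [-0.0, 0.001, -1.0]]
force: [1.2, -1.0, 0.4]
opening: 0.998
grasp_force: 0.0
```

{"method": "move_arm", "body": {"increments": [{"xyz": [-25.6, -23.6, 0], "roll": 0, "grip": 100}, {"xyz": [-25.6, -23.6, 0], "roll": 0, "grip": 100}, {"xyz": [-25.6, -23.6, 0], "roll": 0, "grip": 100}, {"xyz": [-25.6, -23.6, 0], "roll": 0, "grip": 100}, {"xyz": [-25.6, -23.6, 0], "roll": 0, "grip": 100}]}}

```text
time_s: 2.48
position: [0.3596, 0.3057, 0.2598]
tcp_rot: [[-0.938, 0.346, 0.001], [0.346, 0.938, 0.0], [-0.001, 0.0, -1.0]]
force: [0.2, 0.2, -0.3]
opening: 1.001
grasp_force: 0.0
```

{"method": "move_arm", "body": {"increments": [{"xyz": [-25.6, -23.6, 0], "roll": 0, "grip": 100}, {"xyz": [-25.6, -23.6, 0], "roll": 0, "grip": 100}, {"xyz": [-25.6, -23.6, 0], "roll": 0, "grip": 100}, {"xyz": [-25.6, -23.6, 0], "roll": 0, "grip": 100}, {"xyz": [-25.6, -23.6, 0], "roll": 0, "grip": 100}]}}

```text
time_s: 2.9
position: [0.4388, 0.1506, 0.2598]
tcp_rot: [[-0.938, 0.347, 0.001], [0.347, 0.938, 0.0], [-0.001, 0.0, -1.0]]
force: [0.5, -0.3, -0.2]
opening: 0.997
grasp_force: 0.0
```

{"method": "move_arm", "body": {"increments": [{"xyz": [-25.6, -23.6, 0], "roll": 0, "grip": 100}, {"xyz": [-25.6, -23.6, 0], "roll": 0, "grip": 100}, {"xyz": [-25.6, -23.6, 0], "roll": 0, "grip": 100}, {"xyz": [-25.6, -23.6, 0], "roll": 0, "grip": 100}, {"xyz": [-25.6, -23.6, 0], "roll": 0, "grip": 100}]}}

```text
time_s: 3.32
position: [0.518, -0.0046, 0.2598]
tcp_rot: [[-0.938, 0.347, 0.0], [0.347, 0.938, 0.0], [-0.0, 0.0, -1.0]]
force: [1.4, -0.4, 0.1]
opening: 1.002
grasp_force: 0.0
```

{"method": "move_arm", "body": {"increments": [{"xyz": [-25.6, -23.6, 0], "roll": -0.114, "grip": 100}, {"xyz": [0, 0, 0], "roll": -0.114, "grip": 100}, {"xyz": [0, 0, 0], "roll": -0.114, "grip": 100}, {"xyz": [0, 0, 0], "roll": 0, "grip": 100}]}}

```text
time_s: 3.65
position: [0.5335, -0.0348, 0.2594]
tcp_rot: [[-1.0, 0.012, -0.0], [0.012, 1.0, 0.0], [0.0, 0.0, -1.0]]
force: [-1.0, -0.3, -0.2]
opening: 0.999
grasp_force: 0.0
```

```bash
python3 - <<'E'
from fit import *
np.set_printoptions(precision=4,suppress=True)
st()
im,P,T=cloud("wrist"); save(im,"w1")
R=P[red(im)]; R=R[np.isfinite(R).all(1)]; print(len(R),R.mean(0)); print(rectfit(R[R[:,2]>.145])); 
print("cover",rectfit(P[blue(im)]))
go(.5655,-.0957,.14,89.3)
E
```

```text
3.65 [ 0.5335 -0.0348  0.2594] [ -15.7   20.7   92.5    0.    66.8 -105.1] F [-1.  -0.3 -0.2] op 0.999 gf 0.0
734 [ 0.555  -0.095   0.1597]
(array([ 0.5268, -0.0741,  0.2477]), array([-0.0796, -0.9751,  0.207 ]), array([-0.2925,  0.2214,  0.9303]), (0.20073385536670685, 0.043897874653339386), 734)
cover (array([ 0.5308, -0.0943,  0.2451]), array([ 0.9934, -0.0484,  0.1035]), array([-0.1029,  0.0148,  0.9946]), (0.27422142028808594, 0.2472136914730072), 19381)
shift [-33.2 -61.  119.4] n=138 heading 89.1 roll -0.003
```

{"method": "move_arm", "body": {"increments": [{"xyz": [-16.6, -30.5, 20], "roll": 0, "grip": 100}, {"xyz": [-16.6, -30.5, 20], "roll": 0, "grip": 100}, {"xyz": [0, 0, 0], "roll": -0.003, "grip": 100}, {"xyz": [0, 0, 0], "roll": 0, "grip": 100}]}}

```text
time_s: 4.03
position: [0.5655, -0.0959, 0.2181]
tcp_rot: [[-1.0, 0.013, -0.003], [0.013, 1.0, 0.001], [0.003, 0.001, -1.0]]
force: [-1.3, 0.3, -0.5]
opening: 0.998
grasp_force: 0.0
```

```bash
python3 - <<'E'
from fit import *
np.set_printoptions(precision=4,suppress=True)
st()
im,P,T=cloud("wrist"); save(im,"w1")
z=P[...,2]
print("grip",rectfit(P[red(im)&(z>.15)&(z<.18)])); print("cover",rectfit(P[blue(im)&(z>.09)&(z<.17)]))
go(.5655,-.0957,.14,89.3)
E
```

```text
4.03 [ 0.5655 -0.0959  0.2181] [ -20.8   26.6   89.8    0.    63.8 -110.1] F [-1.3  0.3 -0.5] op 0.998 gf 0.0
grip (array([ 0.5606, -0.0963,  0.1613]), array([-0.3392,  0.0086,  0.9407]), array([-0.9407,  0.0093, -0.3392]), (0.05707383528351784, 0.011885134503245354), 1264)
cover (array([ 0.5705, -0.0963,  0.131 ]), array([-0.3422,  0.0021,  0.9396]), array([ 0.005 ,  1.    , -0.0005]), (0.2463458925485611, 0.13928522169589996), 33897)
shift [-0.4 -0.9 79. ] n=79 heading 89.4 roll 0.001
```

View pics/w1.png

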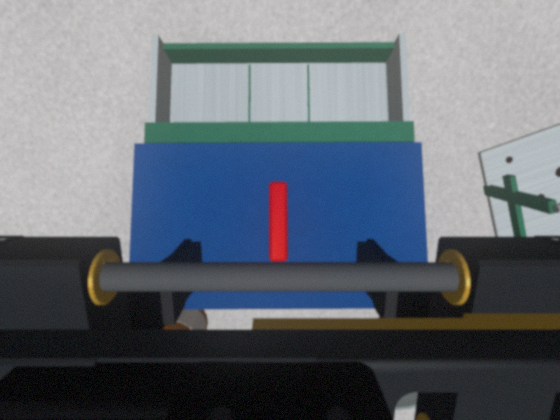

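{"method": "move_arm", "body": {"increments": [{"xyz": [0, -0.5, 30], "roll": 0, "grip": 100}, {"xyz": [0, 0, 30], "roll": 0, "grip": 100}, {"xyz": [0, 0, 19], "roll": 0, "grip": 100}, {"xyz": [0, 0, 0], "roll": 0, "grip": 0}, {"xyz": [0, 0, 0], "roll": 0, "grip": 0}]}}

```text
time_s: 4.5
position: [0.5651, -0.0944, 0.1408]
tcp_rot: [[-1.0, 0.008, -0.001], [0.008, 1.0, 0.001], [0.001, 0.001, -1.0]]
force: [0.7, -0.6, -0.0]
opening: 0.917
grasp_force: 0.0
```

{"method": "move_arm", "body": {"increments": [{"xyz": [0, 0, 0], "roll": 0, "grip": 0}, {"xyz": [0, 0, 0], "roll": 0, "grip": 0}, {"xyz": [0, 0, 0], "roll": 0, "grip": 0}, {"xyz": [0, 0, 0], "roll": 0, "grip": 0}, {"xyz": [0, 0, 0], "roll": 0, "grip": 0}]}}

```text
time_s: 4.92
position: [0.5662, -0.0959, 0.1414]
tcp_rot: [[-1.0, 0.009, 0.002], [0.009, 1.0, -0.001], [-0.002, -0.001, -1.0]]
force: [-0.2, -0.6, -0.3]
opening: 0.552
grasp_force: 0.0
```

{"method": "move_arm", "body": {"increments": [{"xyz": [0, 0, 0], "roll": 0, "grip": 0}, {"xyz": [0, 0, 0], "roll": 0, "grip": 0}, {"xyz": [0, 0, 0], "roll": 0, "grip": 0}]}}

```text
time_s: 5.17
position: [0.5657, -0.0958, 0.1406]
tcp_rot: [[-1.0, 0.009, 0.0], [0.009, 1.0, -0.0], [-0.0, -0.0, -1.0]]
force: [-0.0, -0.4, 0.2]
opening: 0.324
grasp_force: 0.0
```

{"method": "move_arm", "body": {"increments": [{"xyz": [0, 0, 0], "roll": 0, "grip": 0}, {"xyz": [0, 0, 0], "roll": 0, "grip": 0}, {"xyz": [0, 0, 0], "roll": 0, "grip": 0}, {"xyz": [0, 0, 0], "roll": 0, "grip": 0}, {"xyz": [0, 0, 0], "roll": 0, "grip": 0}]}}

```text
time_s: 5.58
position: [0.5657, -0.0959, 0.1404]
tcp_rot: [[-1.0, 0.009, -0.0], [0.009, 1.0, -0.0], [0.0, -0.0, -1.0]]
force: [-0.3, -0.3, 0.1]
opening: 0.158
grasp_force: 30.0
```

{"method": "move_arm", "body": {"increments": [{"xyz": [0, 0, 0], "roll": 0, "grip": 0}, {"xyz": [0, 0, -5], "roll": 0, "grip": 0}, {"xyz": [0, 0, -8], "roll": 0, "grip": 0}, {"xyz": [0, 0, -12], "roll": 0, "grip": 0}, {"xyz": [0, 0, -15], "roll": 0, "grip": 0}]}}

```text
time_s: 6.0
position: [0.5645, -0.0952, 0.1802]
tcp_rot: [[-1.0, 0.009, -0.003], [0.009, 1.0, 0.001], [0.003, 0.001, -1.0]]
force: [0.7, -1.7, -3.5]
opening: 0.158
grasp_force: 30.0
```

```bash
python3 - <<'E'
from h import *
s=st(); go(.47,-.365,.24,0.)
E
```

```text
6.0 [ 0.5645 -0.0952  0.1802] [ -20.8   29.3   92.1    0.    58.8 -110.3] F [ 0.7 -1.7 -3.5] op 0.158 gf 30.0
shift [  92.4 -270.5  -59.9] n=292 heading 89.5 roll 1.562
```

{"method": "move_arm", "body": {"increments": [{"xyz": [0, 0, -20], "roll": 0, "grip": 0}, {"xyz": [0, 0, -20], "roll": 0, "grip": 0}, {"xyz": [0, 0, -20], "roll": 0, "grip": 0}, {"xyz": [8.4, -24.6, 0], "roll": 0, "grip": 0}, {"xyz": [8.4, -24.6, 0], "roll": 0, "grip": 0}]}}

```text
time_s: 6.42
position: [0.5492, -0.1443, 0.2426]
tcp_rot: [[-1.0, 0.005, 0.003], [0.005, 1.0, -0.001], [-0.003, -0.001, -1.0]]
force: [-0.2, -1.0, -3.6]
opening: 0.159
grasp_force: 30.0
```

{"method": "move_arm", "body": {"increments": [{"xyz": [8.4, -24.6, 0], "roll": 0, "grip": 0}, {"xyz": [8.4, -24.6, 0], "roll": 0, "grip": 0}, {"xyz": [8.4, -24.6, 0], "roll": 0, "grip": 0}, {"xyz": [8.4, -24.6, 0], "roll": 0, "grip": 0}, {"xyz": [8.4, -24.6, 0], "roll": 0, "grip": 0}]}}

```text
time_s: 6.83
position: [0.5044, -0.268, 0.2407]
tcp_rot: [[-1.0, 0.009, -0.001], [0.009, 1.0, 0.001], [0.001, 0.001, -1.0]]
force: [-0.1, 0.2, -3.6]
opening: 0.158
grasp_force: 30.0
```

{"method": "move_arm", "body": {"increments": [{"xyz": [8.4, -24.6, 0], "roll": 0, "grip": 0}, {"xyz": [8.4, -24.6, 0], "roll": 0, "grip": 0}, {"xyz": [8.4, -24.6, 0], "roll": 0, "grip": 0}, {"xyz": [8.4, -24.6, 0], "roll": 0.08, "grip": 0}, {"xyz": [0, 0, 0], "roll": 0.114, "grip": 0}]}}

```text
time_s: 7.25
position: [0.4693, -0.3708, 0.2409]
tcp_rot: [[-0.978, 0.209, -0.0], [0.209, 0.978, -0.004], [-0.001, -0.004, -1.0]]
force: [0.3, 0.4, -4.4]
opening: 0.16
grasp_force: 30.0
```

{"method": "move_arm", "body": {"increments": [{"xyz": [0, 0, 0], "roll": 0.114, "grip": 0}, {"xyz": [0, 0, 0], "roll": 0.114, "grip": 0}, {"xyz": [0, 0, 0], "roll": 0.114, "grip": 0}, {"xyz": [0, 0, 0], "roll": 0.114, "grip": 0}, {"xyz": [0, 0, 0], "roll": 0.114, "grip": 0}]}}

```text
time_s: 7.67
position: [0.4705, -0.365, 0.2406]
tcp_rot: [[-0.712, 0.702, -0.001], [0.702, 0.712, 0.001], [0.001, 0.0, -1.0]]
force: [-0.5, 0.3, -3.3]
opening: 0.16
grasp_force: 30.0
```

{"method": "move_arm", "body": {"increments": [{"xyz": [0, 0, 0], "roll": 0.114, "grip": 0}, {"xyz": [0, 0, 0], "roll": 0.114, "grip": 0}, {"xyz": [0, 0, 0], "roll": 0.114, "grip": 0}, {"xyz": [0, 0, 0], "roll": 0.114, "grip": 0}, {"xyz": [0, 0, 0], "roll": 0.114, "grip": 0}]}}

```text
time_s: 8.08
position: [0.4706, -0.3649, 0.2406]
tcp_rot: [[-0.221, 0.975, -0.001], [0.975, 0.221, 0.001], [0.001, -0.0, -1.0]]
force: [-0.5, 1.0, -3.3]
opening: 0.155
grasp_force: 30.0
```

{"method": "move_arm", "body": {"increments": [{"xyz": [0, 0, 0], "roll": 0.114, "grip": 0}, {"xyz": [0, 0, 0], "roll": 0.114, "grip": 0}, {"xyz": [0, 0, 0], "roll": 0, "grip": 0}, {"xyz": [0, 0, 0], "roll": 0, "grip": 0}]}}

```text
time_s: 8.42
position: [0.4707, -0.3651, 0.2406]
tcp_rot: [[-0.003, 1.0, -0.001], [1.0, 0.003, 0.001], [0.001, -0.001, -1.0]]
force: [-0.7, 0.9, -4.2]
opening: 0.158
grasp_force: 30.0
```

```bash
python3 - <<'E'
from fit import *
np.set_printoptions(precision=4,suppress=True)
s=st(); go(.47,-.365,.1,0.)
im,P,T=cloud("top"); z=P[...,2]
print(rectfit(P[blue(im)&(z>.05)&(z<.3)]))
save(im,"t2")
E
```

```text
8.42 [ 0.4707 -0.3651  0.2406] [-48.5  26.8  85.2   0.   68.  -48.7] F [-0.7  0.9 -4.2] op 0.158 gf 30.0
shift [ -0.   -0.6 140.6] n=141 heading 0.2 roll 0.003
(array([ 0.4719, -0.3707,  0.2333]), array([-0.0014,  0.3414,  0.9399]), array([-1.    ,  0.0067, -0.0039]), (0.24529777467250824, 0.13611087203025818), 4542)
```

View pics/t2.png

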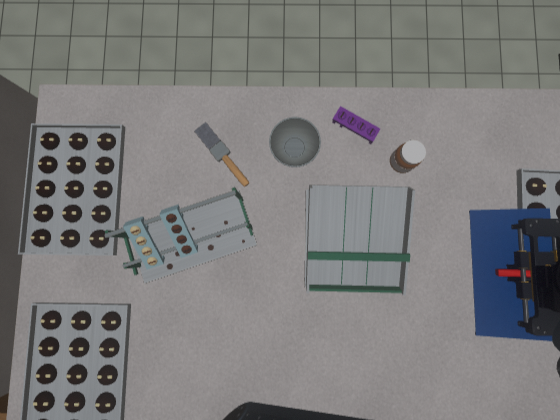

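{"method": "move_arm", "body": {"increments": [{"xyz": [0, 0, 30], "roll": 0, "grip": 0}, {"xyz": [0, 0, 35], "roll": 0, "grip": 0}, {"xyz": [0, 0, 35], "roll": 0, "grip": 0}, {"xyz": [0, 0, 35], "roll": 0, "grip": 0}, {"xyz": [0, 0, 35], "roll": 0, "grip": 0}]}}

```text
time_s: 8.88
position: [0.4712, -0.3657, 0.0695]
tcp_rot: [[-0.002, 1.0, 0.001], [1.0, 0.002, -0.001], [-0.001, 0.001, -1.0]]
force: [0.1, -0.2, -4.1]
opening: 0.162
grasp_force: 30.0
```

{"method": "move_arm", "body": {"increments": [{"xyz": [0, 0, 10], "roll": 0, "grip": 0}, {"xyz": [0, 0, 6], "roll": 0, "grip": 0}, {"xyz": [0, 0, 5], "roll": 0, "grip": 0}, {"xyz": [0, 0, 5], "roll": 0, "grip": 0}, {"xyz": [0, 0, 5], "roll": 0, "grip": 0}]}}

```text
time_s: 9.3
position: [0.4731, -0.3694, 0.0427]
tcp_rot: [[-0.001, 1.0, 0.005], [1.0, 0.001, -0.008], [-0.008, 0.005, -1.0]]
force: [-1.3, -4.2, 5.9]
opening: 0.158
grasp_force: 30.0
```

{"method": "move_arm", "body": {"increments": [{"xyz": [0, 0, 4], "roll": 0, "grip": 0}, {"xyz": [0, 0, 4], "roll": 0, "grip": 0}, {"xyz": [0, 0, 0], "roll": 0, "grip": 0}]}}

```text
time_s: 9.55
position: [0.4724, -0.3672, 0.0329]
tcp_rot: [[0.001, 1.0, 0.004], [1.0, -0.001, -0.003], [-0.003, 0.004, -1.0]]
force: [1.1, -3.6, 2.6]
opening: 0.154
grasp_force: 30.0
```

```bash
python3 - <<'E'
from fit import *
np.set_printoptions(precision=4,suppress=True)
s=st()
im,P,T=cloud("wrist"); z=P[...,2]
print(rectfit(P[blue(im)&(z>-.02)&(z<.1)]))
im,P,T=cloud("top"); z=P[...,2]
print(rectfit(P[blue(im)&(z>-.02)&(z<.1)]))
E
```

```text
9.55 [ 0.4724 -0.3672  0.0329] [-48.6  43.2  93.8   0.   42.7 -48.6] F [ 1.1 -3.6  2.6] op 0.154 gf 30.0
(array([ 0.4728, -0.3576,  0.0223]), array([-0.0004,  0.11  ,  0.9939]), array([-1.    ,  0.0031, -0.0008]), (0.24745523929595947, 0.11776885390281677), 47998)
(array([ 0.4685, -0.3665,  0.0249]), array([0.0001, 0.1083, 0.9941]), array([-1.    ,  0.007 , -0.0006]), (0.2347245067358017, 0.13418550789356232), 2024)
```

{"method": "move_arm", "body": {"increments": [{"xyz": [0, 0, 4], "roll": 0, "grip": 0}, {"xyz": [0, 0, 4], "roll": 0, "grip": 0}, {"xyz": [0, 0, 0], "roll": 0, "grip": 0}, {"xyz": [0, 0, 0], "roll": 0, "grip": 0}]}}

```text
time_s: 9.98
position: [0.4716, -0.3662, 0.0247]
tcp_rot: [[-0.0, 1.0, 0.001], [1.0, 0.0, -0.002], [-0.002, 0.001, -1.0]]
force: [-0.1, -2.5, 10.6]
opening: 0.157
grasp_force: 30.0
```

```bash
python3 - <<'E'
from fit import *
np.set_printoptions(precision=4,suppress=True)
s=st()
im,P,T=cloud("wrist"); z=P[...,2]
print(rectfit(P[blue(im)&(z>-.02)&(z<.1)]))
E
```

```text
9.98 [ 0.4716 -0.3662  0.0247] [-48.5  44.   94.   -0.   41.9 -48.5] F [-0.1 -2.5 10.6] op 0.157 gf 30.0
(array([ 0.472 , -0.3569,  0.0161]), array([-0.0002, -0.0009,  1.    ]), array([1.    , 0.0018, 0.0002]), (0.24769103527069092, 0.12223769724369049), 51858)
```

{"method": "move_arm", "body": {"increments": [{"xyz": [0, 0, 0], "roll": 0, "grip": 65}, {"xyz": [0, 0, 0], "roll": 0, "grip": 65}, {"xyz": [0, 0, 0], "roll": 0, "grip": 65}, {"xyz": [0, 0, 0], "roll": 0, "grip": 65}, {"xyz": [0, 0, -5], "roll": 0, "grip": 65}]}}

```text
time_s: 10.45
position: [0.4698, -0.364, 0.0271]
tcp_rot: [[-0.0, 1.0, -0.003], [1.0, 0.0, 0.003], [0.003, -0.003, -1.0]]
force: [-0.2, 0.5, 0.1]
opening: 0.455
grasp_force: 0.0
```

{"method": "move_arm", "body": {"increments": [{"xyz": [0, 0, -15], "roll": 0, "grip": 65}, {"xyz": [0, 0, -30], "roll": 0, "grip": 65}, {"xyz": [0, 0, -35], "roll": 0, "grip": 65}, {"xyz": [0, 0, -35], "roll": 0, "grip": 65}, {"xyz": [0, 0, -35], "roll": 0, "grip": 65}]}}

```text
time_s: 10.87
position: [0.4704, -0.3648, 0.1798]
tcp_rot: [[-0.0, 1.0, -0.001], [1.0, 0.0, 0.002], [0.002, -0.001, -1.0]]
force: [1.3, -1.0, 0.4]
opening: 0.647
grasp_force: 0.0
```

{"method": "move_arm", "body": {"increments": [{"xyz": [0, 0, -35], "roll": 0, "grip": 65}, {"xyz": [0, 0, -25], "roll": 0.1, "grip": 65}, {"xyz": [0, 0, 0], "roll": 0.12, "grip": 65}, {"xyz": [0, 0, 0], "roll": 0.12, "grip": 65}, {"xyz": [0, 0, 0], "roll": 0.12, "grip": 65}]}}

```text
time_s: 11.28
position: [0.4708, -0.3652, 0.2395]
tcp_rot: [[0.449, 0.893, 0.001], [0.893, -0.449, -0.0], [-0.0, 0.001, -1.0]]
force: [0.3, 0.1, -0.1]
opening: 0.65
grasp_force: 0.0
```

{"method": "move_arm", "body": {"increments": [{"xyz": [0, 0, 0], "roll": 0.12, "grip": 65}, {"xyz": [0, 0, 0], "roll": 0.12, "grip": 65}, {"xyz": [0, 0, 0], "roll": 0.12, "grip": 65}, {"xyz": [0, 0, 0], "roll": 0.12, "grip": 65}, {"xyz": [0, 0, 0], "roll": 0.12, "grip": 65}]}}

```text
time_s: 11.7
position: [0.4706, -0.3649, 0.2384]
tcp_rot: [[0.875, 0.484, -0.001], [0.484, -0.875, 0.001], [-0.0, -0.001, -1.0]]
force: [0.3, -0.0, 0.2]
opening: 0.648
grasp_force: 0.0
```

{"method": "move_arm", "body": {"increments": [{"xyz": [0, 0, 0], "roll": 0.12, "grip": 65}, {"xyz": [0, 0, 0], "roll": 0.055, "grip": 65}, {"xyz": [0, 0, 0], "roll": 0, "grip": 65}]}}

```text
time_s: 11.95
position: [0.4706, -0.365, 0.2384]
tcp_rot: [[0.944, 0.329, -0.001], [0.329, -0.944, 0.001], [-0.0, -0.001, -1.0]]
force: [-0.7, 0.0, -0.8]
opening: 0.657
grasp_force: 0.0
```

```bash
python3 - <<'E'
from fit import *
np.set_printoptions(precision=4,suppress=True)
s=st(); go(.4667,.3698,.225,-70.5)
im,P,T=cloud("top"); z=P[...,2]
print(rectfit(P[blue(im)&(z>-.02)&(z<.1)]))
E
```

```text
11.95 [ 0.4706 -0.365   0.2384] [-48.5  27.   85.4   0.   67.7  22.3] F [-0.7  0.  -0.8] op 0.657 gf 0.0
shift [ 237.9 -695.2   14.1] n=735 heading -70.8 roll -0.005
(array([ 0.4652, -0.3652,  0.0179]), array([-0.0009,  0.0001,  1.    ]), array([-1.    ,  0.0036, -0.0009]), (0.22762435674667358, 0.1394612342119217), 3210)
```

{"method": "move_arm", "body": {"increments": [{"xyz": [11.3, -33.1, 0], "roll": -0.005, "grip": 65}, {"xyz": [11.3, -33.1, 0], "roll": 0, "grip": 65}, {"xyz": [11.3, -33.1, 0], "roll": 0, "grip": 65}, {"xyz": [11.3, -33.1, 0], "roll": 0, "grip": 65}, {"xyz": [11.3, -33.1, 0], "roll": 0, "grip": 65}]}}

```text
time_s: 12.42
position: [0.4685, -0.189, 0.2385]
tcp_rot: [[0.942, 0.335, -0.0], [0.335, -0.942, 0.0], [-0.0, -0.001, -1.0]]
force: [0.6, 0.5, -0.1]
opening: 0.652
grasp_force: 0.0
```

{"method": "move_arm", "body": {"increments": [{"xyz": [11.3, -33.1, 0], "roll": 0, "grip": 65}, {"xyz": [11.3, -33.1, 0], "roll": 0, "grip": 65}, {"xyz": [11.3, -33.1, 0], "roll": 0, "grip": 65}, {"xyz": [11.3, -33.1, 0], "roll": 0, "grip": 65}, {"xyz": [11.3, -33.1, 0], "roll": 0, "grip": 65}]}}

```text
time_s: 12.83
position: [0.4664, -0.0141, 0.2387]
tcp_rot: [[0.942, 0.336, -0.0], [0.336, -0.942, 0.0], [-0.0, -0.0, -1.0]]
force: [0.8, 0.2, -0.1]
opening: 0.647
grasp_force: 0.0
```

{"method": "move_arm", "body": {"increments": [{"xyz": [11.3, -33.1, 0], "roll": 0, "grip": 65}, {"xyz": [11.3, -33.1, 0], "roll": 0, "grip": 65}, {"xyz": [11.3, -33.1, 0], "roll": 0, "grip": 65}, {"xyz": [11.3, -33.1, 0], "roll": 0, "grip": 65}, {"xyz": [11.3, -33.1, 0], "roll": 0, "grip": 65}]}}

```text
time_s: 13.25
position: [0.4643, 0.1608, 0.2387]
tcp_rot: [[0.942, 0.336, -0.0], [0.336, -0.942, -0.0], [-0.0, -0.0, -1.0]]
force: [0.4, -0.1, 0.0]
opening: 0.647
grasp_force: 0.0
```

{"method": "move_arm", "body": {"increments": [{"xyz": [11.3, -33.1, 0], "roll": 0, "grip": 65}, {"xyz": [11.3, -33.1, 0], "roll": 0, "grip": 65}, {"xyz": [11.3, -33.1, 0], "roll": 0, "grip": 65}, {"xyz": [11.3, -33.1, 0], "roll": 0, "grip": 65}, {"xyz": [11.3, -33.1, 0], "roll": 0, "grip": 65}]}}

```text
time_s: 13.67
position: [0.4622, 0.3357, 0.2386]
tcp_rot: [[0.942, 0.336, -0.0], [0.336, -0.942, -0.0], [-0.0, 0.0, -1.0]]
force: [1.5, 0.7, -0.4]
opening: 0.651
grasp_force: 0.0
```

{"method": "move_arm", "body": {"increments": [{"xyz": [11.3, -33.1, 0], "roll": 0, "grip": 65}, {"xyz": [0, 0, 0], "roll": 0, "grip": 65}, {"xyz": [0, 0, 0], "roll": 0, "grip": 65}]}}

```text
time_s: 13.92
position: [0.4617, 0.3703, 0.2382]
tcp_rot: [[0.941, 0.339, -0.0], [0.339, -0.941, -0.001], [-0.001, 0.0, -1.0]]
force: [-0.2, -1.2, 0.4]
opening: 0.651
grasp_force: 0.0
```

```bash
python3 - <<'E'
from fit import *
np.set_printoptions(precision=4,suppress=True)
s=st(); go(.4667,.3698,.225,-70.5)
im,P,T=cloud("wrist"); save(im,"w2"); np.savez("w2.npz",im=im,P=P)
for r in bot.trace("strip0","wrist"):
    m=r["mask"]&(P[...,2]>.05)&(P[...,2]<.19); print(r["conf"],rectfit(P[m]),np.argwhere(m).mean(0))
E
```

```text
13.92 [0.4617 0.3703 0.2382] [27.9 26.7 86.  -0.  67.4 98.1] F [-0.2 -1.2  0.4] op 0.651 gf 0.0
shift [ 4.5  2.2 13.2] n=14 heading -70.2 roll 0.005
0.88 (array([0.5412, 0.3096, 0.1376]), array([-0.54  , -0.1838,  0.8213]), array([0.7737, 0.2758, 0.5704]), (0.12067257612943649, 0.04046899825334549), 5216) [129.3373 382.1065]
0.84 (array([0.5141, 0.3865, 0.1376]), array([-0.5383, -0.1919,  0.8206]), array([0.7732, 0.2748, 0.5715]), (0.12120240926742554, 0.03995325416326523), 4826) [129.1406 281.6704]
```

View pics/w2.png

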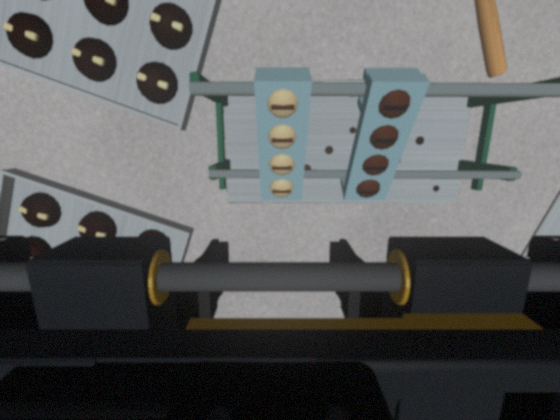

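```bash
python3 - <<'E'
from h import *
go(.4683,.3702,.094,-70.4)
E
```

```text
shift [  7.    0.  144.2] n=144 heading -70.4 roll -0.000
```

{"method": "move_arm", "body": {"increments": [{"xyz": [7, 0, 20], "roll": 0, "grip": 65}, {"xyz": [0, 0, 34], "roll": 0, "grip": 65}, {"xyz": [0, 0, 34], "roll": 0, "grip": 65}, {"xyz": [0, 0, 34], "roll": 0, "grip": 65}, {"xyz": [0, 0, 22], "roll": 0, "grip": 65}]}}

```text
time_s: 14.43
position: [0.4677, 0.3683, 0.0918]
tcp_rot: [[0.943, 0.332, -0.004], [0.332, -0.943, -0.003], [-0.005, 0.001, -1.0]]
force: [-0.5, 0.1, 0.5]
opening: 0.652
grasp_force: 0.0
```

{"method": "move_arm", "body": {"increments": [{"xyz": [0, 0, 0], "roll": 0, "grip": 0}, {"xyz": [0, 0, 0], "roll": 0, "grip": 0}, {"xyz": [0, 0, 0], "roll": 0, "grip": 0}, {"xyz": [0, 0, 0], "roll": 0, "grip": 0}, {"xyz": [0, 0, 0], "roll": 0, "grip": 0}]}}

```text
time_s: 14.85
position: [0.4706, 0.3716, 0.0967]
tcp_rot: [[0.943, 0.334, 0.004], [0.334, -0.943, 0.002], [0.004, -0.0, -1.0]]
force: [0.7, 0.2, 0.1]
opening: 0.455
grasp_force: 30.0
```

```bash
python3 - <<'E'
from h import *
st(); go(.4683,.3702,.094,-70.4)
E
```

```text
14.85 [0.4706 0.3716 0.0967] [27.6 37.6 92.  -0.  50.1 98.1] F [0.7 0.2 0.1] op 0.455 gf 30.0
shift [-2.6  0.6  2.7] n=4 heading -70.5 roll -0.002
```

{"method": "move_arm", "body": {"increments": [{"xyz": [1.8, 0, -1.3], "roll": 0, "grip": 0}, {"xyz": [1.8, 0, -1.3], "roll": 0, "grip": 0}, {"xyz": [-2.4, 0, -5.3], "roll": 0, "grip": 0}, {"xyz": [-2.4, 0, -5.3], "roll": 0, "grip": 0}, {"xyz": [0, 0, 0], "roll": 0, "grip": 0}]}}

```text
time_s: 15.27
position: [0.4678, 0.3711, 0.1091]
tcp_rot: [[0.942, 0.335, 0.001], [0.335, -0.942, 0.001], [0.001, -0.0, -1.0]]
force: [0.9, -1.1, -1.1]
opening: 0.454
grasp_force: 30.0
```

```bash
cat > tilt.py <<'E'
from fit import *
np.set_printoptions(precision=4,suppress=True)
X=np.array([.9421,.3355,0]);Y=np.array([-.3355,.9421,0])
def tilt(cam="wrist",lab="strip0",k=3,zr=(.02,.35)):
    st(); im,P,T=cloud(cam)
    for r in bot.trace(lab,cam)[:k]:
        m=r["mask"]&(P[...,2]>zr[0])&(P[...,2]<zr[1])
        if m.sum()<100: continue
        c,n,L,sz,N=rectfit(P[m]); print(cam,round(r["conf"],2),c,"n",n,"slope %.1f"%np.degrees(np.arcsin(abs(L[2]))),"axis",L,"size",np.round(sz,3),N)
    return im
E
python3 -c "
from tilt import *
tilt(); tilt('top')"
```

```text
15.27 [0.4678 0.3711 0.1091] [27.7 36.5 91.8  0.  51.6 98.2] F [ 0.9 -1.1 -1.1] op 0.454 gf 30.0
wrist 0.9 [0.5461 0.3113 0.142 ] n [-0.5706 -0.1269  0.8114] slope 35.6 axis [0.7654 0.2758 0.5814] size [0.107 0.042] 20029
wrist 0.86 [0.5137 0.3872 0.1514] n [-0.5291 -0.1887  0.8273] slope 34.2 axis [0.7797 0.2767 0.5618] size [0.114 0.041] 23100
15.37 [0.4679 0.371  0.1082] [27.7 36.6 91.8 -0.  51.6 98.2] F [ 0.5  0.3 -1.1] op 0.453 gf 30.0
top 0.89 [ 0.8365 -0.1074  0.0286] n [ 0.0065 -0.0006  1.    ] slope 0.2 axis [ 0.4979  0.8672 -0.0027] size [0.119 0.042] 591
top 0.81 [0.5402 0.3083 0.1394] n [-0.5239 -0.224   0.8218] slope 34.7 axis [0.7696 0.2889 0.5694] size [0.121 0.04 ] 728
top 0.75 [0.5101 0.3864 0.1509] n [-0.4974 -0.2226  0.8385] slope 32.9 axis [0.798  0.2617 0.5429] size [0.121 0.042] 581
```

{"method": "move_arm", "body": {"increments": [{"xyz": [2.4, 0, 5], "roll": 0, "grip": 0}, {"xyz": [2.4, 0, 4], "roll": 0, "grip": 0}, {"xyz": [0.8, 0, -0.6], "roll": 0, "grip": 0}, {"xyz": [0, 0, 0], "roll": 0, "grip": 0}]}}

```text
time_s: 15.8
position: [0.4732, 0.3726, 0.0987]
tcp_rot: [[0.943, 0.334, -0.001], [0.334, -0.943, -0.0], [-0.001, 0.0, -1.0]]
force: [-1.8, -0.7, -1.0]
opening: 0.455
grasp_force: 30.0
```

{"method": "move_arm", "body": {"increments": [{"xyz": [0.8, 0, -0.6], "roll": 0, "grip": 0}, {"xyz": [0, 0, 0], "roll": 0, "grip": 0}, {"xyz": [0, 0, 0], "roll": 0, "grip": 0}]}}

```text
time_s: 16.05
position: [0.4741, 0.373, 0.0999]
tcp_rot: [[0.943, 0.334, 0.0], [0.334, -0.943, 0.0], [0.0, 0.0, -1.0]]
force: [-0.1, -0.0, -0.6]
opening: 0.46
grasp_force: 30.0
```

```bash
python3 -c "
from tilt import *
tilt(k=2)"
```

```text
16.05 [0.4741 0.373  0.0999] [27.6 37.6 91.2 -0.  51.2 98.1] F [-0.1 -0.  -0.6] op 0.46 gf 30.0
wrist 0.97 [0.5201 0.389  0.1426] n [-0.5319 -0.1903  0.8251] slope 34.4 axis [0.7772 0.2771 0.565 ] size [0.114 0.041] 23089
wrist 0.93 [0.549  0.3126 0.1444] n [-0.5774 -0.0985  0.8105] slope 35.4 axis [0.7666 0.2763 0.5796] size [0.099 0.042] 18826
```

{"method": "move_arm", "body": {"increments": [{"xyz": [1.2, 0, -0.8], "roll": 0, "grip": 0}, {"xyz": [0, 0, 0], "roll": 0, "grip": 0}, {"xyz": [0, 0, 0], "roll": 0, "grip": 0}]}}

```text
time_s: 16.4
position: [0.4741, 0.373, 0.1003]
tcp_rot: [[0.942, 0.334, -0.002], [0.334, -0.942, -0.001], [-0.002, 0.0, -1.0]]
force: [-1.8, 0.3, -1.9]
opening: 0.454
grasp_force: 30.0
```

{"method": "move_arm", "body": {"increments": [{"xyz": [1.2, 0, -0.8], "roll": 0, "grip": 0}, {"xyz": [0, 0, 0], "roll": 0, "grip": 0}, {"xyz": [0, 0, 0], "roll": 0, "grip": 0}]}}

```text
time_s: 16.65
position: [0.474, 0.3729, 0.1006]
tcp_rot: [[0.942, 0.334, -0.005], [0.334, -0.942, -0.002], [-0.005, 0.001, -1.0]]
force: [-4.7, -1.8, -3.5]
opening: 0.453
grasp_force: 30.0
```

{"method": "move_arm", "body": {"increments": [{"xyz": [1.5, 0, -1], "roll": 0, "grip": 0}, {"xyz": [-1, 0, -2.7], "roll": 0, "grip": 0}, {"xyz": [-1, 0, -2.7], "roll": 0, "grip": 0}, {"xyz": [-1, 0, -2.7], "roll": 0, "grip": 0}, {"xyz": [0, 0, 0], "roll": 0, "grip": 0}]}}

```text
time_s: 17.07
position: [0.4709, 0.3716, 0.1092]
tcp_rot: [[0.942, 0.334, -0.008], [0.334, -0.942, -0.004], [-0.009, 0.001, -1.0]]
force: [-6.9, -2.0, -5.3]
opening: 0.453
grasp_force: 30.0
```

```bash
python3 -c "
from tilt import *
tilt(k=2)"
```

```text
17.07 [0.4709 0.3716 0.1092] [27.6 36.8 90.9  0.  52.8 98.1] F [-6.9 -2.  -5.3] op 0.453 gf 30.0
wrist 0.73 [0.5194 0.3887 0.1465] n [-0.4499 -0.1603  0.8786] slope 28.5 axis [0.8271 0.2962 0.4776] size [0.114 0.041] 22201
wrist 0.55 [0.5479 0.3119 0.1433] n [-0.5729 -0.1203  0.8108] slope 35.5 axis [0.7635 0.2816 0.5813] size [0.103 0.042] 19197
```

{"method": "move_arm", "body": {"increments": [{"xyz": [-1.1, 0, -3.7], "roll": 0, "grip": 0}, {"xyz": [-1.1, 0, -3.7], "roll": 0, "grip": 0}, {"xyz": [-0.9, 0, -3.8], "roll": 0, "grip": 0}, {"xyz": [-0.7, 0, -3.8], "roll": 0, "grip": 0}, {"xyz": [0, 0, 0], "roll": 0, "grip": 0}]}}

```text
time_s: 17.58
position: [0.4675, 0.3705, 0.1247]
tcp_rot: [[0.942, 0.334, -0.008], [0.334, -0.942, -0.004], [-0.009, 0.001, -1.0]]
force: [-6.1, -2.9, -4.7]
opening: 0.454
grasp_force: 30.0
```

```bash
python3 -c "
from tilt import *
tilt(k=2)"
```

```text
17.58 [0.4675 0.3705 0.1247] [27.7 35.4 90.9  0.  54.3 98.1] F [-6.1 -2.9 -4.7] op 0.454 gf 30.0
wrist 0.85 [0.5437 0.3101 0.1398] n [-0.5449 -0.1643  0.8222] slope 34.6 axis [0.7736 0.2799 0.5686] size [0.114 0.042] 17483
wrist 0.82 [0.5196 0.3889 0.1535] n [-0.3059 -0.1081  0.9459] slope 18.9 axis [0.8914 0.3163 0.3245] size [0.113 0.04 ] 20109
```

{"method": "move_arm", "body": {"increments": [{"xyz": [-0.6, 0, -3.8], "roll": 0, "grip": 0}, {"xyz": [-0.4, 0, -3.9], "roll": 0, "grip": 0}, {"xyz": [-0.3, 0, -3.9], "roll": 0, "grip": 0}, {"xyz": [-0.1, 0, -3.9], "roll": 0, "grip": 0}, {"xyz": [0, 0, 0], "roll": 0, "grip": 0}]}}

```text
time_s: 18.1
position: [0.4666, 0.3702, 0.1405]
tcp_rot: [[0.942, 0.334, -0.007], [0.334, -0.942, -0.003], [-0.008, 0.001, -1.0]]
force: [-5.9, -2.0, -3.0]
opening: 0.452
grasp_force: 30.0
```

```bash
python3 -c "
from tilt import *
tilt(k=2)"
```

```text
18.1 [0.4666 0.3702 0.1405] [27.7 34.  90.4  0.  56.  98.1] F [-5.9 -2.  -3. ] op 0.452 gf 30.0
wrist 0.95 [0.5408 0.3092 0.1375] n [-0.5415 -0.1747  0.8223] slope 34.7 axis [0.7743 0.2773 0.5688] size [0.121 0.041] 14485
wrist 0.6 [0.5212 0.3894 0.1603] n [-0.152  -0.0535  0.9869] slope 9.3 axis [0.9301 0.33   0.1612] size [0.113 0.04 ] 17910
```

{"method": "move_arm", "body": {"increments": [{"xyz": [0, 0, -3.9], "roll": 0, "grip": 0}, {"xyz": [0.1, 0, -3.9], "roll": 0, "grip": 0}, {"xyz": [0.2, 0, -3.9], "roll": 0, "grip": 0}, {"xyz": [0.3, 0, -3.5], "roll": 0, "grip": 0}, {"xyz": [0, 0, 0], "roll": 0, "grip": 0}]}}

```text
time_s: 18.62
position: [0.4681, 0.3708, 0.1562]
tcp_rot: [[0.942, 0.334, -0.005], [0.334, -0.942, -0.002], [-0.006, 0.001, -1.0]]
force: [-4.8, -2.4, -1.9]
opening: 0.458
grasp_force: 30.0
```

```bash
python3 -c "
from tilt import *
tilt(k=2)"
```

```text
18.62 [0.4681 0.3708 0.1562] [27.7 32.9 89.6  0.  57.9 98.1] F [-4.8 -2.4 -1.9] op 0.458 gf 30.0
wrist 0.75 [0.5408 0.3093 0.1375] n [-0.5406 -0.1774  0.8224] slope 34.7 axis [0.7735 0.2794 0.5688] size [0.121 0.041] 11593
wrist 0.68 [0.5235 0.3902 0.1665] n [0.0036 0.0014 1.    ] slope 0.2 axis [ 0.942   0.3355 -0.0039] size [0.113 0.04 ] 15353
```

{"method": "move_arm", "body": {"increments": [{"xyz": [-2, 0, 0], "roll": 0, "grip": 0}, {"xyz": [-1.6, 0, 0], "roll": 0, "grip": 0}, {"xyz": [0, 0, 0], "roll": 0, "grip": 0}, {"xyz": [0, 0, 0], "roll": 0, "grip": 0}]}}

```text
time_s: 19.05
position: [0.4678, 0.3708, 0.1569]
tcp_rot: [[0.942, 0.334, 0.002], [0.334, -0.942, 0.001], [0.002, -0.0, -1.0]]
force: [-1.6, -1.3, 0.1]
opening: 0.45
grasp_force: 30.0
```

{"method": "move_arm", "body": {"increments": [{"xyz": [0, 0, -6], "roll": 0, "grip": 0}, {"xyz": [0, 0, -8], "roll": 0, "grip": 0}, {"xyz": [0, 0, -12], "roll": 0, "grip": 0}, {"xyz": [0, 0, -20], "roll": 0, "grip": 0}, {"xyz": [0, 0, -20], "roll": 0, "grip": 0}]}}

```text
time_s: 19.47
position: [0.468, 0.3708, 0.2238]
tcp_rot: [[0.943, 0.334, 0.002], [0.334, -0.943, 0.001], [0.002, -0.0, -1.0]]
force: [0.4, -0.6, -1.8]
opening: 0.455
grasp_force: 30.0
```

{"method": "move_arm", "body": {"increments": [{"xyz": [0, 0, -20], "roll": 0, "grip": 0}, {"xyz": [0, 0, 0], "roll": 0, "grip": 0}, {"xyz": [0, 0, 0], "roll": 0, "grip": 0}]}}

```text
time_s: 19.72
position: [0.4687, 0.3713, 0.2446]
tcp_rot: [[0.942, 0.334, 0.005], [0.334, -0.942, 0.003], [0.006, -0.001, -1.0]]
force: [0.7, 0.7, -1.8]
opening: 0.456
grasp_force: 30.0
```

```bash
python3 -c "
from tilt import *
tilt(k=2); tilt('top',k=2)
im,P,T=cloud('top'); np.savez('top3.npz',im=im,P=P)
hs=cv2.cvtColor(im,cv2.COLOR_RGB2HSV); g=(hs[...,0]>65)&(hs[...,0]<90)&(hs[...,1]>90)&(P[...,2]>.07)&(P[...,0]<.52)&(P[...,1]<.1)
print('strap',rectfit(P[g]))
reg=(P[...,0]>.52)&(P[...,0]<.65)&(P[...,1]>-.19)&(P[...,1]<-.01)&(P[...,2]<.16)
print('deck',rectfit(P[reg]))
"
```

```text
19.72 [0.4687 0.3713 0.2446] [27.7 26.6 84.9 -0.  68.1 98.2] F [ 0.7  0.7 -1.8] op 0.456 gf 30.0
wrist 0.8 [0.5241 0.3908 0.2566] n [-0.0217 -0.0084  0.9997] slope 1.3 axis [0.9418 0.3354 0.0233] size [0.113 0.04 ] 15693
wrist 0.74 [0.5414 0.3096 0.1377] n [-0.5387 -0.1841  0.8221] slope 34.7 axis [0.7745 0.2758 0.5693] size [0.121 0.041] 4805
19.82 [0.4669 0.3704 0.242 ] [27.7 26.7 85.1 -0.  68.1 98.2] F [-0.5  0.7 -1.2] op 0.458 gf 30.0
top 0.75 [0.5199 0.3892 0.2549] n [-0.0222 -0.0125  0.9997] slope 1.4 axis [0.9431 0.3316 0.0251] size [0.115 0.041] 658
top 0.7 [ 0.8365 -0.1067  0.0284] n [0.0001 0.0038 1.    ] slope 0.2 axis [ 0.5061  0.8625 -0.0034] size [0.12  0.042] 611
strap (array([ 0.4968, -0.0962,  0.1081]), array([-0.4043,  0.004 ,  0.9146]), array([ 0.0057,  1.    , -0.0019]), (0.22779658436775208, 0.016501329839229584), 532)
deck (array([ 0.5852, -0.0999,  0.0946]), array([-0.3428,  0.003 ,  0.9394]), array([-0.0007,  1.    , -0.0034]), (0.17995473742485046, 0.13953593373298645), 4125)
```

```bash
python3 - <<'E'
from h import *
go(.532,-.036,.2446,-90.4)
E
```

```text
shift [-74.  404.7  -3.2] n=411 heading -70.5 roll 0.348
```

{"method": "move_arm", "body": {"increments": [{"xyz": [-5.3, 28.9, 0], "roll": 0, "grip": 0}, {"xyz": [-5.3, 28.9, 0], "roll": 0, "grip": 0}, {"xyz": [-5.3, 28.9, 0], "roll": 0, "grip": 0}, {"xyz": [-5.3, 28.9, 0], "roll": 0, "grip": 0}, {"xyz": [-5.3, 28.9, 0], "roll": 0, "grip": 0}]}}

```text
time_s: 20.38
position: [0.49, 0.2242, 0.2414]
tcp_rot: [[0.942, 0.335, -0.002], [0.335, -0.942, -0.0], [-0.002, -0.0, -1.0]]
force: [0.3, 0.2, -1.3]
opening: 0.455
grasp_force: 30.0
```

{"method": "move_arm", "body": {"increments": [{"xyz": [-5.3, 28.9, 0], "roll": 0, "grip": 0}, {"xyz": [-5.3, 28.9, 0], "roll": 0, "grip": 0}, {"xyz": [-5.3, 28.9, 0], "roll": 0, "grip": 0}, {"xyz": [-5.3, 28.9, 0], "roll": 0, "grip": 0}, {"xyz": [-5.3, 28.9, 0], "roll": 0, "grip": 0}]}}

```text
time_s: 20.8
position: [0.5134, 0.079, 0.2415]
tcp_rot: [[0.942, 0.334, -0.002], [0.334, -0.942, 0.0], [-0.001, -0.001, -1.0]]
force: [0.2, 0.5, -0.9]
opening: 0.454
grasp_force: 30.0
```

{"method": "move_arm", "body": {"increments": [{"xyz": [-5.3, 28.9, 0], "roll": 0, "grip": 0}, {"xyz": [-5.3, 28.9, 0], "roll": 0, "grip": 0}, {"xyz": [-5.3, 28.9, 0], "roll": 0, "grip": 0}, {"xyz": [-5.3, 28.9, 0], "roll": 0, "grip": 0}, {"xyz": [0, 0, 0], "roll": 0.116, "grip": 0}]}}

```text
time_s: 21.22
position: [0.5338, -0.0408, 0.2417]
tcp_rot: [[0.976, 0.218, 0.001], [0.218, -0.976, -0.003], [0.0, 0.003, -1.0]]
force: [1.5, -0.5, -0.7]
opening: 0.454
grasp_force: 30.0
```

{"method": "move_arm", "body": {"increments": [{"xyz": [0, 0, 0], "roll": 0.116, "grip": 0}, {"xyz": [0, 0, 0], "roll": 0.116, "grip": 0}, {"xyz": [0, 0, 0], "roll": 0, "grip": 0}, {"xyz": [0, 0, 0], "roll": 0, "grip": 0}]}}

```text
time_s: 21.55
position: [0.5321, -0.0356, 0.2417]
tcp_rot: [[1.0, -0.004, -0.001], [-0.004, -1.0, 0.0], [-0.001, -0.0, -1.0]]
force: [0.6, 0.2, -0.6]
opening: 0.455
grasp_force: 30.0
```

```bash
python3 -c "
from tilt import *
tilt(k=2)
go(.532,-.036,.136,-90.4)"
```

```text
21.55 [ 0.5321 -0.0356  0.2417] [-15.8  21.8  93.9  -0.   64.3  74.4] F [ 0.6  0.2 -0.6] op 0.455 gf 30.0
wrist 0.97 [ 0.5908 -0.0358  0.2532] n [-0.0143 -0.      0.9999] slope 0.8 axis [-0.9999  0.0032 -0.0143] size [0.113 0.04 ] 16048
wrist 0.56 [0.5981 0.1711 0.0818] n [-0.3248  0.9458  0.002 ] slope 89.9 axis [-0.0013  0.0016 -1.    ] size [0.123 0.11 ] 2667
shift [ -0.1   0.6 106. ] n=106 heading -90.3 roll 0.002
```

{"method": "move_arm", "body": {"increments": [{"xyz": [0, 0, 25], "roll": 0, "grip": 0}, {"xyz": [0, 0, 30], "roll": 0, "grip": 0}, {"xyz": [0, 0, 30], "roll": 0, "grip": 0}, {"xyz": [0, 0, 16], "roll": 0, "grip": 0}, {"xyz": [0, 0, 0], "roll": 0, "grip": 0}]}}

```text
time_s: 22.07
position: [0.5294, -0.0346, 0.1378]
tcp_rot: [[1.0, -0.005, -0.008], [-0.005, -1.0, 0.002], [-0.008, -0.002, -1.0]]
force: [0.1, -0.8, -1.1]
opening: 0.455
grasp_force: 30.0
```

{"method": "move_arm", "body": {"increments": [{"xyz": [0, 0, 5], "roll": 0, "grip": 0}, {"xyz": [0, 0, 5], "roll": 0, "grip": 0}, {"xyz": [0, 0, 5], "roll": 0, "grip": 0}, {"xyz": [0, 0, 5], "roll": 0, "grip": 0}, {"xyz": [0, 0, 0], "roll": 0, "grip": 0}]}}

```text
time_s: 22.48
position: [0.5326, -0.0356, 0.1215]
tcp_rot: [[1.0, -0.007, 0.001], [-0.007, -1.0, -0.0], [0.001, 0.0, -1.0]]
force: [-0.7, 0.0, 1.4]
opening: 0.455
grasp_force: 30.0
```

```bash
python3 -c "
from tilt import *
tilt(k=1)
go(.532,-.036,.095,-90.4)"
```

```text
22.48 [ 0.5326 -0.0356  0.1215] [-15.8  31.7 100.6   0.   47.7  74.6] F [-0.7  0.   1.4] op 0.455 gf 30.0
wrist 0.69 [ 0.5908 -0.0363  0.1371] n [-0.0871  0.0005  0.9962] slope 5.0 axis [0.9962 0.0009 0.0871] size [0.112 0.041] 16930
shift [-0.6  0.4 26.8] n=27 heading -90.4 roll -0.000
```

Pivoting as planned; 25 mm more.

{"method": "move_arm", "body": {"increments": [{"xyz": [0, 0, 5], "roll": 0, "grip": 0}, {"xyz": [0, 0, 5], "roll": 0, "grip": 0}, {"xyz": [0, 0, 5], "roll": 0, "grip": 0}, {"xyz": [0, 0, 5], "roll": 0, "grip": 0}, {"xyz": [0, 0, 4], "roll": 0, "grip": 0}]}}

```text
time_s: 23.0
position: [0.5326, -0.0357, 0.0967]
tcp_rot: [[1.0, -0.007, 0.0], [-0.007, -1.0, -0.0], [0.0, 0.0, -1.0]]
force: [-0.2, -0.7, 2.1]
opening: 0.454
grasp_force: 30.0
```

```bash
python3 -c "
from tilt import *
tilt(k=1)
go(.532,-.036,.095,-90.4)"
```

```text
23.0 [ 0.5326 -0.0357  0.0967] [-15.8  34.  101.5   0.   44.5  74.6] F [-0.2 -0.7  2.1] op 0.454 gf 30.0
wrist 0.92 [ 0.5876 -0.0361  0.1245] n [-0.3052  0.001   0.9523] slope 17.8 axis [-0.9523  0.0064 -0.3052] size [0.111 0.04 ] 19466
shift [-0.   0.5  1.5] n=2 heading -90.4 roll -0.000
```

{"method": "move_arm", "body": {"increments": [{"xyz": [0, 0, 3], "roll": 0, "grip": 0}, {"xyz": [0, 0, 0], "roll": 0, "grip": 58}, {"xyz": [0, 0, 0], "roll": 0, "grip": 58}, {"xyz": [0, 0, 0], "roll": 0, "grip": 58}, {"xyz": [0, 0, 0], "roll": 0, "grip": 58}]}}

```text
time_s: 23.52
position: [0.5324, -0.0356, 0.0944]
tcp_rot: [[1.0, -0.007, 0.0], [-0.007, -1.0, -0.0], [0.0, 0.0, -1.0]]
force: [-0.2, 0.3, 0.2]
opening: 0.57
grasp_force: 0.0
```

{"method": "move_arm", "body": {"increments": [{"xyz": [0, 0, 0], "roll": 0, "grip": 58}, {"xyz": [0, 0, 0], "roll": 0, "grip": 58}, {"xyz": [0, 0, 0], "roll": 0, "grip": 58}, {"xyz": [0, 0, 0], "roll": 0, "grip": 58}, {"xyz": [0, 0, -15], "roll": 0, "grip": 58}]}}

```text
time_s: 23.93
position: [0.5305, -0.0351, 0.1074]
tcp_rot: [[1.0, -0.007, -0.005], [-0.007, -1.0, 0.001], [-0.005, -0.001, -1.0]]
force: [0.7, 0.7, -0.4]
opening: 0.583
grasp_force: 0.0
```

{"method": "move_arm", "body": {"increments": [{"xyz": [0, 0, -30], "roll": 0, "grip": 58}, {"xyz": [0, 0, -35], "roll": 0, "grip": 58}, {"xyz": [0, 0, -35], "roll": 0, "grip": 65}, {"xyz": [0, 0, -30], "roll": 0, "grip": 65}, {"xyz": [0, 0, 0], "roll": 0, "grip": 65}]}}

```text
time_s: 24.35
position: [0.5364, -0.0365, 0.2458]
tcp_rot: [[1.0, -0.007, 0.013], [-0.007, -1.0, -0.004], [0.013, 0.004, -1.0]]
force: [0.6, 0.0, 0.5]
opening: 0.638
grasp_force: 0.0
```

```bash
python3 -c "
from tilt import *
im=tilt('top',k=4); save(cv2.resize(im[100:350,80:560],None,fx=1.6,fy=1.6),'t4')
z=None
im,P,T=cloud('top'); z=P[...,2]; print('cover',rectfit(P[blue(im)&(z>-.02)&(z<.1)]))
go(.4683-.0271-0.0,.3,.24,-70.4)"
```

```text
24.35 [ 0.5364 -0.0365  0.2458] [-15.8  21.5  93.6   0.   64.   74.6] F [0.6 0.  0.5] op 0.638 gf 0.0
top 0.83 [0.5406 0.3088 0.1392] n [-0.5351 -0.1915  0.8228] slope 34.6 axis [0.7756 0.2747 0.5683] size [0.121 0.04 ] 775
top 0.6 [ 0.8364 -0.1068  0.0284] n [ 0.0013 -0.0001  1.    ] slope 0.0 axis [ 0.4985  0.8669 -0.0006] size [0.12  0.041] 609
cover (array([ 0.472 , -0.3648,  0.0178]), array([-0.0008, -0.0014,  1.    ]), array([-0.9998,  0.0178, -0.0008]), (0.24281974136829376, 0.13953211903572083), 4015)
shift [ -93.  -334.8   -0.8] n=347 heading -90.4 roll -0.349
```

View pics/t4.png

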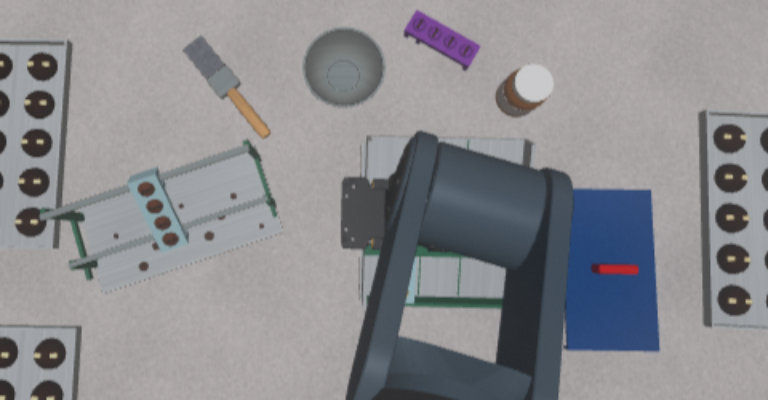

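```bash
python3 - <<'E'
from h import *
go(.4954,.2933,.24,-70.4)
E
```

```text
shift [ -38.8 -328.5   -0.8] n=331 heading -90.4 roll -0.349
```

{"method": "move_arm", "body": {"increments": [{"xyz": [-3.5, -29.9, 0], "roll": 0, "grip": 65}, {"xyz": [-3.5, -29.9, 0], "roll": 0, "grip": 65}, {"xyz": [-3.5, -29.9, 0], "roll": 0, "grip": 65}, {"xyz": [-3.5, -29.9, 0], "roll": 0, "grip": 65}, {"xyz": [-3.5, -29.9, 0], "roll": 0, "grip": 65}]}}

```text
time_s: 24.92
position: [0.5141, 0.1152, 0.237]
tcp_rot: [[1.0, -0.008, -0.005], [-0.008, -1.0, -0.0], [-0.005, 0.0, -1.0]]
force: [-0.2, 0.4, -0.1]
opening: 0.653
grasp_force: 0.0
```

{"method": "move_arm", "body": {"increments": [{"xyz": [-3.5, -29.9, 0], "roll": 0, "grip": 65}, {"xyz": [-3.5, -29.9, 0], "roll": 0, "grip": 65}, {"xyz": [-3.5, -29.9, 0], "roll": 0, "grip": 65}, {"xyz": [-3.5, -29.9, 0], "roll": 0, "grip": 65}, {"xyz": [-3.5, -29.9, 0], "roll": 0, "grip": 65}]}}

```text
time_s: 25.33
position: [0.4977, 0.2646, 0.2368]
tcp_rot: [[1.0, -0.007, -0.005], [-0.007, -1.0, -0.002], [-0.005, 0.002, -1.0]]
force: [0.6, 0.1, 0.7]
opening: 0.649
grasp_force: 0.0
```

{"method": "move_arm", "body": {"increments": [{"xyz": [-3.5, -29.5, 0], "roll": -0.116, "grip": 65}, {"xyz": [0, 0, 0], "roll": -0.116, "grip": 65}, {"xyz": [0, 0, 0], "roll": -0.117, "grip": 65}, {"xyz": [0, 0, 0], "roll": 0, "grip": 65}, {"xyz": [0, 0, 0], "roll": 0, "grip": 65}]}}

```text
time_s: 25.75
position: [0.4951, 0.2929, 0.2373]
tcp_rot: [[0.943, 0.333, -0.004], [0.333, -0.943, -0.001], [-0.004, 0.0, -1.0]]
force: [0.3, 0.1, 0.0]
opening: 0.647
grasp_force: 0.0
```

```bash
python3 -c "
from tilt import *
tilt(k=1)
go(.4954,.2933,.094,-70.4)
im,P,T=cloud('top'); save(cv2.resize(im[170:300,280:440],None,fx=4,fy=4),'t5'); np.savez('t5.npz',im=im,P=P)
for r in bot.trace('strip0','top')[:4]:
    m=r['mask']; print(r['conf'],rectfit(P[m]))
"
```

```text
25.75 [0.4951 0.2929 0.2373] [19.5 25.5 88.2 -0.  66.5 90.1] F [0.3 0.1 0. ] op 0.647 gf 0.0
wrist 0.68 [0.5414 0.3095 0.1376] n [-0.5372 -0.1909  0.8215] slope 34.8 axis [0.7737 0.2762 0.5702] size [0.121 0.04 ] 4736
shift [  0.3  -0.8 144.2] n=144 heading -70.6 roll -0.003
0.85 (array([0.5738, 0.3136, 0.1642]), array([ 0.9205, -0.3908,  0.0011]), array([ 0.1277,  0.2982, -0.9459]), (0.36374908685684204, 0.06309325993061066), 367)
0.82 (array([ 0.4746, -0.0356,  0.0837]), array([-0.3408,  0.0048,  0.9401]), array([-0.9399,  0.0216, -0.3409]), (0.11968187242746353, 0.039945121854543686), 556)
0.67 (array([ 0.8366, -0.1069,  0.0286]), array([-0.0177,  0.0081,  0.9998]), array([0.5019, 0.8649, 0.0019]), (0.11986611783504486, 0.041929200291633606), 647)
```

View pics/t5.png

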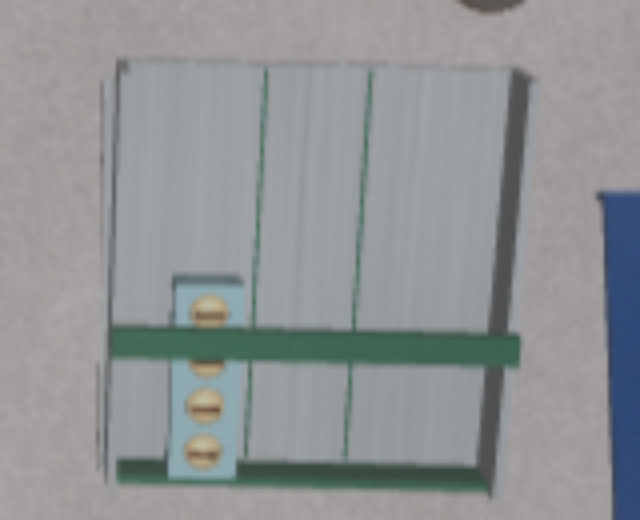

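{"method": "move_arm", "body": {"increments": [{"xyz": [0, -0.8, 20], "roll": 0, "grip": 65}, {"xyz": [0, 0, 34], "roll": 0, "grip": 65}, {"xyz": [0, 0, 34], "roll": 0, "grip": 65}, {"xyz": [0, 0, 34], "roll": 0, "grip": 65}, {"xyz": [0, 0, 20], "roll": 0, "grip": 65}]}}

```text
time_s: 26.37
position: [0.4943, 0.2928, 0.0943]
tcp_rot: [[0.943, 0.333, -0.004], [0.333, -0.943, -0.002], [-0.004, 0.0, -1.0]]
force: [-1.4, -0.7, -0.1]
opening: 0.654
grasp_force: 0.0
```

{"method": "move_arm", "body": {"increments": [{"xyz": [0, 0, 0], "roll": 0, "grip": 0}, {"xyz": [0, 0, 0], "roll": 0, "grip": 0}, {"xyz": [0, 0, 0], "roll": 0, "grip": 0}, {"xyz": [0, 0, 0], "roll": 0, "grip": 0}, {"xyz": [0, 0, 0], "roll": 0, "grip": 0}]}}

```text
time_s: 26.78
position: [0.4975, 0.2943, 0.0993]
tcp_rot: [[0.942, 0.335, 0.004], [0.335, -0.942, 0.001], [0.004, 0.0, -1.0]]
force: [1.8, -0.2, 0.4]
opening: 0.45
grasp_force: 30.0
```

{"method": "move_arm", "body": {"increments": [{"xyz": [1.8, 0, -1.3], "roll": 0, "grip": 0}, {"xyz": [1.8, 0, -1.3], "roll": 0, "grip": 0}, {"xyz": [0.8, 0, -0.6], "roll": 0, "grip": 0}, {"xyz": [0, 0, 0], "roll": 0, "grip": 0}, {"xyz": [0, 0, 0], "roll": 0, "grip": 0}]}}

```text
time_s: 27.2
position: [0.5003, 0.2955, 0.1012]
tcp_rot: [[0.942, 0.335, 0.001], [0.335, -0.942, 0.0], [0.001, -0.0, -1.0]]
force: [-0.9, -1.1, 3.9]
opening: 0.451
grasp_force: 30.0
```

{"method": "move_arm", "body": {"increments": [{"xyz": [1.2, 0, -0.8], "roll": 0, "grip": 0}, {"xyz": [0, 0, 0], "roll": 0, "grip": 0}, {"xyz": [0, 0, 0], "roll": 0, "grip": 0}]}}

```text
time_s: 27.45
position: [0.5006, 0.2956, 0.1014]
tcp_rot: [[0.942, 0.335, -0.001], [0.335, -0.942, -0.0], [-0.002, -0.0, -1.0]]
force: [-2.7, -1.1, 2.5]
opening: 0.453
grasp_force: 30.0
```

```bash
python3 -c "
from tilt import *
tilt(k=2)"
```

```text
27.45 [0.5006 0.2956 0.1014] [19.6 36.3 94.3  0.  49.5 90. ] F [-2.7 -1.1  2.5] op 0.453 gf 30.0
wrist 0.81 [0.5456 0.3113 0.141 ] n [-0.5361 -0.1914  0.8222] slope 34.7 axis [0.7755 0.273  0.5693] size [0.116 0.04 ] 22349
wrist 0.52 [0.5336 0.3083 0.1066] n [-0.6476 -0.2314  0.726 ] slope 0.0 axis [-0.336   0.9419  0.0004] size [0.304 0.15 ] 22055
```

{"method": "move_arm", "body": {"increments": [{"xyz": [1.2, 0, -1], "roll": 0, "grip": 0}, {"xyz": [0, 0, 0], "roll": 0, "grip": 0}, {"xyz": [0, 0, 0], "roll": 0, "grip": 0}]}}

```text
time_s: 27.8
position: [0.5014, 0.2959, 0.102]
tcp_rot: [[0.942, 0.335, -0.002], [0.335, -0.942, -0.001], [-0.002, -0.0, -1.0]]
force: [-5.0, -2.1, 2.5]
opening: 0.453
grasp_force: 30.0
```

{"method": "move_arm", "body": {"increments": [{"xyz": [0.9, 0, -1], "roll": 0, "grip": 0}, {"xyz": [-1, 0, -2.7], "roll": 0, "grip": 0}, {"xyz": [-1, 0, -2.7], "roll": 0, "grip": 0}, {"xyz": [-1, 0, -2.7], "roll": 0, "grip": 0}, {"xyz": [0, 0, 0], "roll": 0, "grip": 0}]}}

```text
time_s: 28.22
position: [0.4981, 0.2946, 0.1106]
tcp_rot: [[0.942, 0.335, -0.005], [0.335, -0.942, -0.002], [-0.005, 0.0, -1.0]]
force: [-5.3, -1.9, -4.3]
opening: 0.455
grasp_force: 30.0
```

```bash
python3 -c "
from tilt import *
tilt(k=2)"
```

```text
28.22 [0.4981 0.2946 0.1106] [19.6 35.4 94.2 -0.  50.7 90. ] F [-5.3 -1.9 -4.3] op 0.455 gf 30.0
wrist 0.97 [0.5462 0.3113 0.1456] n [-0.4602 -0.1646  0.8724] slope 29.3 axis [0.8214 0.2939 0.4888] size [0.116 0.04 ] 21292
```

Rotating well (29.3°). Continue the arc.

{"method": "move_arm", "body": {"increments": [{"xyz": [-1.1, 0, -3.7], "roll": 0, "grip": 0}, {"xyz": [-1.1, 0, -3.7], "roll": 0, "grip": 0}, {"xyz": [-0.9, 0, -3.8], "roll": 0, "grip": 0}, {"xyz": [-0.7, 0, -3.8], "roll": 0, "grip": 0}, {"xyz": [0, 0, 0], "roll": 0, "grip": 0}]}}

```text
time_s: 28.73
position: [0.4945, 0.2934, 0.1263]
tcp_rot: [[0.942, 0.335, -0.005], [0.335, -0.942, -0.002], [-0.005, 0.0, -1.0]]
force: [-6.5, -3.7, -4.0]
opening: 0.453
grasp_force: 30.0
```

```bash
python3 -c "
from tilt import *
tilt(k=1)"
```

```text
28.73 [0.4945 0.2934 0.1263] [19.6 33.8 94.2 -0.  52.3 90. ] F [-6.5 -3.7 -4. ] op 0.453 gf 30.0
wrist 0.79 [0.5463 0.3116 0.1528] n [-0.315  -0.1107  0.9426] slope 19.5 axis [0.8883 0.3154 0.3339] size [0.115 0.04 ] 19561
```

{"method": "move_arm", "body": {"increments": [{"xyz": [-0.5, 0, -3.8], "roll": 0, "grip": 0}, {"xyz": [-0.4, 0, -3.9], "roll": 0, "grip": 0}, {"xyz": [-0.3, 0, -3.9], "roll": 0, "grip": 0}, {"xyz": [-0.1, 0, -3.9], "roll": 0, "grip": 0}, {"xyz": [0, 0, 0], "roll": 0, "grip": 0}]}}

```text
time_s: 29.25
position: [0.4935, 0.2931, 0.1421]
tcp_rot: [[0.942, 0.335, -0.004], [0.335, -0.942, -0.002], [-0.004, 0.0, -1.0]]
force: [-6.8, -2.4, -3.2]
opening: 0.454
grasp_force: 30.0
```

```bash
python3 -c "
from tilt import *
tilt(k=1)"
```

```text
29.25 [0.4935 0.2931 0.1421] [19.6 32.4 93.7 -0.  54.2 90. ] F [-6.8 -2.4 -3.2] op 0.454 gf 30.0
wrist 0.81 [0.5477 0.3121 0.1597] n [-0.1623 -0.0567  0.9851] slope 9.9 axis [0.928  0.3306 0.1719] size [0.114 0.04 ] 17365
```

{"method": "move_arm", "body": {"increments": [{"xyz": [0, 0, -4], "roll": 0, "grip": 0}, {"xyz": [0.1, 0, -4], "roll": 0, "grip": 0}, {"xyz": [0.2, 0, -4], "roll": 0, "grip": 0}, {"xyz": [0.3, 0, -4], "roll": 0, "grip": 0}, {"xyz": [0, 0, 0], "roll": 0, "grip": 0}]}}

```text
time_s: 29.77
position: [0.4951, 0.2936, 0.1586]
tcp_rot: [[0.942, 0.335, -0.002], [0.335, -0.942, -0.001], [-0.002, 0.0, -1.0]]
force: [-4.6, -1.5, -1.1]
opening: 0.454
grasp_force: 30.0
```

```bash
python3 -c "
from tilt import *
tilt(k=1)"
```

```text
29.77 [0.4951 0.2936 0.1586] [19.6 31.2 92.8 -0.  56.2 90. ] F [-4.6 -1.5 -1.1] op 0.454 gf 30.0
wrist 0.68 [0.5502 0.3131 0.1665] n [0.0031 0.002  1.    ] slope 0.2 axis [ 0.9422  0.335  -0.0036] size [0.114 0.04 ] 15418
```

{"method": "move_arm", "body": {"increments": [{"xyz": [-2, 0, 0], "roll": 0, "grip": 0}, {"xyz": [-1.6, 0, 0], "roll": 0, "grip": 0}, {"xyz": [0, 0, 0], "roll": 0, "grip": 0}, {"xyz": [0, 0, 0], "roll": 0, "grip": 0}]}}

```text
time_s: 30.2
position: [0.4947, 0.2934, 0.1589]
tcp_rot: [[0.942, 0.335, 0.005], [0.335, -0.942, 0.002], [0.005, 0.0, -1.0]]
force: [-0.5, 0.0, -1.4]
opening: 0.454
grasp_force: 30.0
```

{"method": "move_arm", "body": {"increments": [{"xyz": [0, 0, -6], "roll": 0, "grip": 0}, {"xyz": [0, 0, -8], "roll": 0, "grip": 0}, {"xyz": [0, 0, -12], "roll": 0, "grip": 0}, {"xyz": [0, 0, -20], "roll": 0, "grip": 0}, {"xyz": [0, 0, -20], "roll": 0, "grip": 0}]}}

```text
time_s: 30.62
position: [0.493, 0.2928, 0.2251]
tcp_rot: [[0.942, 0.335, 0.0], [0.335, -0.942, 0.0], [0.0, 0.0, -1.0]]
force: [0.2, -0.2, -1.6]
opening: 0.459
grasp_force: 30.0
```

{"method": "move_arm", "body": {"increments": [{"xyz": [0, 0, -20], "roll": 0, "grip": 0}, {"xyz": [0, 0, 0], "roll": 0, "grip": 0}, {"xyz": [0, 0, 0], "roll": 0, "grip": 0}]}}

```text
time_s: 30.87
position: [0.4939, 0.2932, 0.2456]
tcp_rot: [[0.942, 0.335, 0.004], [0.335, -0.942, 0.002], [0.005, 0.0, -1.0]]
force: [-1.2, 0.6, -1.5]
opening: 0.453
grasp_force: 30.0
```

```bash
python3 -c "
from tilt import *
tilt(k=1)
go(.532,-.156,.2446,-90.4)"
```

```text
30.87 [0.4939 0.2932 0.2456] [19.6 24.7 88.2 -0.  66.9 90. ] F [-1.2  0.6 -1.5] op 0.453 gf 30.0
wrist 0.94 [0.5489 0.3125 0.255 ] n [-0.0205 -0.006   0.9998] slope 1.2 axis [0.9412 0.3371 0.0213] size [0.114 0.04 ] 15740
shift [-112.8  436.    -1.3] n=450 heading -70.4 roll 0.349
```

{"method": "move_arm", "body": {"increments": [{"xyz": [-7.5, 29.1, 0], "roll": 0, "grip": 0}, {"xyz": [-7.5, 29.1, 0], "roll": 0, "grip": 0}, {"xyz": [-7.5, 29.1, 0], "roll": 0, "grip": 0}, {"xyz": [-7.5, 29.1, 0], "roll": 0, "grip": 0}, {"xyz": [-7.5, 29.1, 0], "roll": 0, "grip": 0}]}}

```text
time_s: 31.38
position: [0.5051, 0.1418, 0.2423]
tcp_rot: [[0.942, 0.336, -0.003], [0.336, -0.942, -0.0], [-0.003, -0.001, -1.0]]
force: [0.6, -0.3, -1.3]
opening: 0.456
grasp_force: 30.0
```

{"method": "move_arm", "body": {"increments": [{"xyz": [-7.5, 29.1, 0], "roll": 0, "grip": 0}, {"xyz": [-7.5, 29.1, 0], "roll": 0, "grip": 0}, {"xyz": [-7.5, 29.1, 0], "roll": 0, "grip": 0}, {"xyz": [-7.5, 29.1, 0], "roll": 0, "grip": 0}, {"xyz": [-7.5, 29.1, 0], "roll": 0, "grip": 0}]}}

```text
time_s: 31.8
position: [0.5186, -0.0078, 0.2423]
tcp_rot: [[0.942, 0.335, -0.003], [0.335, -0.942, 0.001], [-0.003, -0.002, -1.0]]
force: [1.2, -0.5, -1.3]
opening: 0.457
grasp_force: 30.0
```

{"method": "move_arm", "body": {"increments": [{"xyz": [-7.5, 29.1, 0], "roll": 0, "grip": 0}, {"xyz": [-7.5, 29.1, 0], "roll": 0, "grip": 0}, {"xyz": [-7.5, 29.1, 0], "roll": 0, "grip": 0}, {"xyz": [-7.5, 29.1, 0], "roll": 0, "grip": 0}, {"xyz": [-7.5, 29.1, 0], "roll": 0.08, "grip": 0}]}}

```text
time_s: 32.22
position: [0.532, -0.1573, 0.2422]
tcp_rot: [[0.966, 0.258, -0.003], [0.258, -0.966, 0.002], [-0.003, -0.002, -1.0]]
force: [-0.0, -0.3, -1.4]
opening: 0.45
grasp_force: 30.0
```

{"method": "move_arm", "body": {"increments": [{"xyz": [0, 0, 0], "roll": 0.09, "grip": 0}, {"xyz": [0, 0, 0], "roll": 0.09, "grip": 0}, {"xyz": [0, 0, 0], "roll": 0.089, "grip": 0}, {"xyz": [0, 0, 0], "roll": 0, "grip": 0}, {"xyz": [0, 0, 0], "roll": 0, "grip": 0}]}}

```text
time_s: 32.63
position: [0.5323, -0.1559, 0.2426]
tcp_rot: [[1.0, -0.005, -0.003], [-0.005, -1.0, 0.001], [-0.003, -0.001, -1.0]]
force: [-0.4, -0.2, -1.6]
opening: 0.456
grasp_force: 30.0
```

```bash
python3 -c "
from tilt import *
tilt(k=1)
go(.532,-.156,.136,-90.4)"
```

```text
32.63 [ 0.5323 -0.1559  0.2426] [-27.9  23.5  90.8  -0.   65.8  62.4] F [-0.4 -0.2 -1.6] op 0.456 gf 30.0
wrist 0.72 [ 0.5258 -0.0361  0.0948] n [ 0.3911 -0.1012  0.9148] slope 5.1 axis [0.0502 0.9948 0.0886] size [0.042 0.037] 1358
shift [ -0.5   0.3 107.1] n=107 heading -90.3 roll 0.002
```

{"method": "move_arm", "body": {"increments": [{"xyz": [0, 0, 25], "roll": 0, "grip": 0}, {"xyz": [0, 0, 30], "roll": 0, "grip": 0}, {"xyz": [0, 0, 30], "roll": 0, "grip": 0}, {"xyz": [0, 0, 16], "roll": 0, "grip": 0}, {"xyz": [0, 0, 0], "roll": 0, "grip": 0}]}}

```text
time_s: 33.15
position: [0.5302, -0.1545, 0.1391]
tcp_rot: [[1.0, -0.006, -0.008], [-0.006, -1.0, 0.004], [-0.008, -0.004, -1.0]]
force: [-1.0, 0.8, -1.3]
opening: 0.452
grasp_force: 30.0
```

{"method": "move_arm", "body": {"increments": [{"xyz": [0, 0, 5], "roll": 0, "grip": 0}, {"xyz": [0, 0, 5], "roll": 0, "grip": 0}, {"xyz": [0, 0, 5], "roll": 0, "grip": 0}, {"xyz": [0, 0, 5], "roll": 0, "grip": 0}, {"xyz": [0, 0, 5], "roll": 0, "grip": 0}]}}

```text
time_s: 33.57
position: [0.5335, -0.1565, 0.1186]
tcp_rot: [[1.0, -0.007, 0.002], [-0.007, -1.0, -0.001], [0.002, 0.001, -1.0]]
force: [-2.2, 0.2, 1.4]
opening: 0.456
grasp_force: 30.0
```

{"method": "move_arm", "body": {"increments": [{"xyz": [0, 0, 5], "roll": 0, "grip": 0}, {"xyz": [0, 0, 5], "roll": 0, "grip": 0}, {"xyz": [0, 0, 4], "roll": 0, "grip": 0}, {"xyz": [0, 0, 0], "roll": 0, "grip": 0}]}}

```text
time_s: 33.9
position: [0.5331, -0.1562, 0.1033]
tcp_rot: [[1.0, -0.007, -0.0], [-0.007, -1.0, 0.0], [-0.0, -0.0, -1.0]]
force: [-0.8, 1.0, 1.3]
opening: 0.455
grasp_force: 30.0
```

```bash
python3 -c "
from tilt import *
tilt(k=2)
go(.532,-.156,.098,-90.4)"
```

```text
33.9 [ 0.5331 -0.1562  0.1033] [-27.9  34.6  98.1   0.   47.3  62.6] F [-0.8  1.   1.3] op 0.455 gf 30.0
wrist 0.86 [ 0.5245 -0.0232  0.0925] n [-0.2318 -0.9606  0.1535] slope 20.5 axis [-0.8962  0.2722  0.3502] size [0.044 0.024] 972
wrist 0.66 [ 0.5883 -0.1568  0.1267] n [-0.2792  0.0011  0.9602] slope 16.2 axis [-0.9602  0.0089 -0.2792] size [0.113 0.04 ] 18359
shift [-1.1 -0.2  5.8] n=6 heading -90.4 roll -0.000
```

{"method": "move_arm", "body": {"increments": [{"xyz": [0, 0, 3], "roll": 0, "grip": 0}, {"xyz": [0, 0, 3], "roll": 0, "grip": 0}, {"xyz": [0, 0, 0], "roll": 0, "grip": 58}, {"xyz": [0, 0, 0], "roll": 0, "grip": 58}, {"xyz": [0, 0, 0], "roll": 0, "grip": 58}]}}

```text
time_s: 34.42
position: [0.533, -0.1561, 0.0978]
tcp_rot: [[1.0, -0.007, -0.0], [-0.007, -1.0, 0.0], [-0.0, -0.0, -1.0]]
force: [-0.7, 0.8, -0.2]
opening: 0.555
grasp_force: 0.0
```

{"method": "move_arm", "body": {"increments": [{"xyz": [0, 0, 0], "roll": 0, "grip": 58}, {"xyz": [0, 0, 0], "roll": 0, "grip": 58}, {"xyz": [0, 0, 0], "roll": 0, "grip": 58}, {"xyz": [0, 0, 0], "roll": 0, "grip": 58}, {"xyz": [0, 0, -15], "roll": 0, "grip": 58}]}}

```text
time_s: 34.83
position: [0.5313, -0.1553, 0.1109]
tcp_rot: [[1.0, -0.007, -0.005], [-0.007, -1.0, 0.003], [-0.005, -0.003, -1.0]]
force: [0.2, -0.0, 0.5]
opening: 0.581
grasp_force: 0.0
```

{"method": "move_arm", "body": {"increments": [{"xyz": [0, 0, -30], "roll": 0, "grip": 58}, {"xyz": [0, 0, -35], "roll": 0, "grip": 58}, {"xyz": [0, 0, -35], "roll": 0, "grip": 58}, {"xyz": [0, 0, -35], "roll": 0, "grip": 58}, {"xyz": [0, 0, -15], "roll": 0, "grip": 58}]}}

```text
time_s: 35.25
position: [0.5351, -0.1571, 0.268]
tcp_rot: [[1.0, -0.007, 0.007], [-0.007, -1.0, -0.004], [0.007, 0.004, -1.0]]
force: [-0.1, -0.3, -0.1]
opening: 0.579
grasp_force: 0.0
```

```bash
python3 -c "
from tilt import *
st(); im,P,T=cloud('top'); z=P[...,2]
b=blue(im)&(z>-.02)&(z<.1); print('cover',rectfit(P[b]))
r=red(im)&(z>.01)&(z<.08)&(P[...,1]<-.2); print('grip',rectfit(P[r]))
go(.4716,-.3662,.25,0.2)
for r in bot.trace('strip0','scene')[:0]: pass
im,P,T=cloud('scene')
for r in bot.trace('strip0','scene')[:4]:
    m=r['mask']&(np.abs(P[...,0])<1)&(np.abs(P[...,1])<.6); print(r['conf'],rectfit(P[m]))
"
```

```text
35.25 [ 0.5351 -0.1571  0.268 ] [-27.8  21.9  89.1   0.   68.6  62.6] F [-0.1 -0.3 -0.1] op 0.579 gf 0.0
cover (array([ 0.4257, -0.3887,  0.0178]), array([-0.0025, -0.    ,  1.    ]), array([-0.954 ,  0.2997, -0.0024]), (0.1329299509525299, 0.10589678585529327), 1646)
grip (array([ 0.4752, -0.3733,  0.0346]), array([0.9852, 0.0141, 0.1709]), array([-0.0106,  0.9997, -0.0212]), (0.07098388671875, 0.04039116948843002), 118)
shift [-63.2 209.   20. ] n=219 heading -90.4 roll 1.560
0.93 (array([ 0.4746, -0.0339,  0.082 ]), array([-0.257 , -0.1549,  0.9539]), array([-0.9658,  0.0058, -0.2593]), (0.12528248131275177, 0.04143218696117401), 351)
0.88 (array([ 0.8378, -0.1047,  0.0282]), array([ 0.0124, -0.0062,  0.9999]), array([ 0.5132,  0.8583, -0.0011]), (0.12018520385026932, 0.04202868789434433), 1097)
0.75 (array([ 0.474 , -0.1524,  0.083 ]), array([-0.2732, -0.0201,  0.9618]), array([-0.962 ,  0.0087, -0.273 ]), (0.12439434230327606, 0.04002148658037186), 336)
```

{"method": "move_arm", "body": {"increments": [{"xyz": [-9, 29.9, 0], "roll": 0, "grip": 65}, {"xyz": [-9, 29.9, 0], "roll": 0, "grip": 65}, {"xyz": [-9, 29.9, 0], "roll": 0, "grip": 65}, {"xyz": [-9, 29.9, 0], "roll": 0, "grip": 65}, {"xyz": [-9, 29.9, 0], "roll": 0, "grip": 65}]}}

```text
time_s: 35.87
position: [0.4853, -0.3055, 0.2603]
tcp_rot: [[1.0, -0.007, -0.004], [-0.007, -1.0, 0.004], [-0.004, -0.004, -1.0]]
force: [0.1, 0.5, 0.3]
opening: 0.647
grasp_force: 0.0
```

{"method": "move_arm", "body": {"increments": [{"xyz": [-9, 29.9, 0], "roll": 0, "grip": 65}, {"xyz": [-9, 29.9, 0], "roll": -0.122, "grip": 65}, {"xyz": [0, 0, 0], "roll": -0.122, "grip": 65}, {"xyz": [0, 0, 0], "roll": -0.122, "grip": 65}, {"xyz": [0, 0, 0], "roll": -0.122, "grip": 65}]}}

```text
time_s: 36.28
position: [0.467, -0.3648, 0.2599]
tcp_rot: [[0.885, 0.466, -0.004], [0.466, -0.885, 0.004], [-0.001, -0.006, -1.0]]
force: [1.0, 0.7, 0.2]
opening: 0.649
grasp_force: 0.0
```

{"method": "move_arm", "body": {"increments": [{"xyz": [0, 0, 0], "roll": -0.122, "grip": 65}, {"xyz": [0, 0, 0], "roll": -0.122, "grip": 65}, {"xyz": [0, 0, 0], "roll": -0.122, "grip": 65}, {"xyz": [0, 0, 0], "roll": -0.122, "grip": 65}, {"xyz": [0, 0, 0], "roll": -0.122, "grip": 65}]}}

```text
time_s: 36.7
position: [0.4675, -0.3639, 0.2601]
tcp_rot: [[0.457, 0.89, -0.004], [0.89, -0.457, 0.004], [0.002, -0.005, -1.0]]
force: [0.3, 0.5, 0.3]
opening: 0.652
grasp_force: 0.0
```

{"method": "move_arm", "body": {"increments": [{"xyz": [0, 0, 0], "roll": -0.122, "grip": 65}, {"xyz": [0, 0, 0], "roll": -0.122, "grip": 65}, {"xyz": [0, 0, 0], "roll": -0.122, "grip": 65}, {"xyz": [0, 0, 0], "roll": -0.116, "grip": 65}, {"xyz": [0, 0, 0], "roll": 0, "grip": 65}]}}

```text
time_s: 37.12
position: [0.4676, -0.364, 0.2603]
tcp_rot: [[-0.004, 1.0, -0.004], [1.0, 0.004, 0.004], [0.004, -0.004, -1.0]]
force: [-0.0, -0.5, 0.6]
opening: 0.652
grasp_force: 0.0
```

```bash
python3 -c "
from tilt import *
st(); im,P,T=cloud('wrist'); z=P[...,2]; save(im,'w5')
b=blue(im)&(z>-.02)&(z<.1); print('cover',rectfit(P[b]))
r=red(im)&(z>.03)&(z<.08); print('grip',rectfit(P[r]))
im,P,T=cloud('top'); z=P[...,2]; np.savez('t6.npz',im=im,P=P); save(cv2.resize(im[170:300,280:440],None,fx=4,fy=4),'t6')
for r in bot.trace('strip0','top')[:4]:
    m=r['mask']&(np.abs(P[...,0])<1)&(np.abs(P[...,1])<.6); print(r['conf'],rectfit(P[m]))
"
```

```text
37.12 [ 0.4676 -0.364   0.2603] [-48.7  25.5  84.2  -0.   70.7 -48.9] F [-0.  -0.5  0.6] op 0.652 gf 0.0
cover (array([ 0.433 , -0.3248,  0.016 ]), array([-0.0001, -0.0006,  1.    ]), array([1.    , 0.0007, 0.0001]), (0.2440202534198761, 0.13440676033496857), 17988)
grip (array([ 0.4339, -0.3247,  0.0478]), array([0.0781, 0.0002, 0.9969]), array([ 0.0135,  0.9999, -0.0012]), (0.055990397930145264, 0.012229993008077145), 485)
0.91 (array([ 0.4739, -0.1553,  0.0837]), array([-0.3376,  0.0108,  0.9412]), array([-0.9413,  0.0039, -0.3376]), (0.11966054141521454, 0.04023724049329758), 593)
0.81 (array([ 0.8363, -0.1067,  0.0287]), array([-0.0099,  0.0067,  0.9999]), array([ 0.4947,  0.8691, -0.0009]), (0.11963412165641785, 0.04157666116952896), 634)
0.79 (array([ 0.4747, -0.0349,  0.0837]), array([-0.3402, -0.0023,  0.9404]), array([0.9403, 0.0107, 0.3402]), (0.12040717154741287, 0.04037865996360779), 608)
0.66 (array([ 0.4328, -0.3249,  0.0178]), array([-0.0009, -0.0005,  1.    ]), array([-1.    ,  0.0013, -0.0009]), (0.24606290459632874, 0.14210830628871918), 4980)
```

View pics/w5.png

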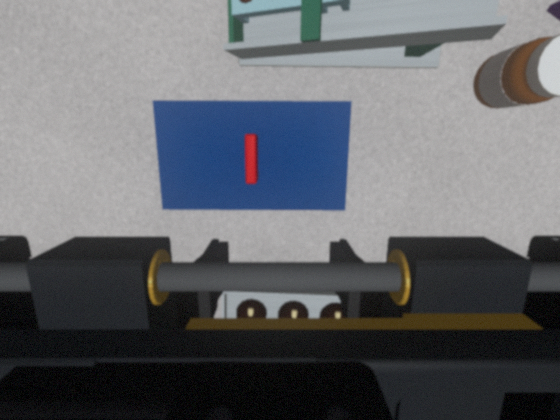

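```bash
python3 - <<'E'
from h import *
go(.4332,-.3247,.026,0.06)
E
```

```text
shift [ 39.2 -34.4 235.6] n=241 heading -0.0 roll -0.002
```

{"method": "move_arm", "body": {"increments": [{"xyz": [19.6, -17.2, 0], "roll": -0.002, "grip": 65}, {"xyz": [19.6, -17.2, 20], "roll": 0, "grip": 65}, {"xyz": [0, 0, 35], "roll": 0, "grip": 65}, {"xyz": [0, 0, 35], "roll": 0, "grip": 65}, {"xyz": [0, 0, 35], "roll": 0, "grip": 65}]}}

```text
time_s: 37.68
position: [0.434, -0.3257, 0.1372]
tcp_rot: [[-0.002, 1.0, 0.001], [1.0, 0.002, -0.001], [-0.001, 0.001, -1.0]]
force: [0.1, -0.8, -0.3]
opening: 0.651
grasp_force: 0.0
```

{"method": "move_arm", "body": {"increments": [{"xyz": [0, 0, 25], "roll": 0, "grip": 65}, {"xyz": [0, 0, 0], "roll": 0, "grip": 65}, {"xyz": [0, 0, 0], "roll": 0, "grip": 65}]}}

```text
time_s: 37.93
position: [0.4333, -0.3252, 0.1118]
tcp_rot: [[-0.003, 1.0, -0.003], [1.0, 0.003, 0.003], [0.003, -0.003, -1.0]]
force: [0.5, 0.6, 1.2]
opening: 0.649
grasp_force: 0.0
```

```bash
python3 -c "
from tilt import *
st(); im,P,T=cloud('wrist'); z=P[...,2]
b=blue(im)&(z>-.02)&(z<.1); print('cover',rectfit(P[b]))
r=red(im)&(z>.03)&(z<.08); print('grip',rectfit(P[r]))
go(.4332,-.3247,.026,0.06)
"
```

```text
37.93 [ 0.4333 -0.3252  0.1118] [-48.7  33.1  99.6   0.   47.5 -48.9] F [0.5 0.6 1.2] op 0.649 gf 0.0
cover (array([ 0.4331, -0.3126,  0.0161]), array([-0.0003, -0.0009,  1.    ]), array([1.    , 0.0033, 0.0003]), (0.24584150314331055, 0.11185576021671295), 31622)
grip (array([ 0.4328, -0.3241,  0.0479]), array([-0.0032,  0.0027,  1.    ]), array([-0.0077,  1.    , -0.0027]), (0.058297671377658844, 0.011798668652772903), 1154)
shift [ 1.6 -1.2 87.3] n=87 heading 0.2 roll 0.002
```

{"method": "move_arm", "body": {"increments": [{"xyz": [0.6, 0, 35], "roll": 0, "grip": 50}, {"xyz": [0, 0, 35], "roll": 0, "grip": 40}, {"xyz": [0, 0, 16], "roll": 0, "grip": 30}, {"xyz": [0, 0, 0], "roll": 0, "grip": 30}, {"xyz": [0, 0, 0], "roll": 0, "grip": 0}]}}

```text
time_s: 38.4
position: [0.4349, -0.3262, 0.0281]
tcp_rot: [[-0.004, 1.0, 0.001], [1.0, 0.004, -0.002], [-0.002, 0.001, -1.0]]
force: [-0.1, -0.3, 0.3]
opening: 0.357
grasp_force: 0.0
```

{"method": "move_arm", "body": {"increments": [{"xyz": [0, 0, 0], "roll": 0, "grip": 0}, {"xyz": [0, 0, 0], "roll": 0, "grip": 0}, {"xyz": [0, 0, 0], "roll": 0, "grip": 0}, {"xyz": [0, 0, 0], "roll": 0, "grip": 0}, {"xyz": [0, 0, 0], "roll": 0, "grip": 0}]}}

```text
time_s: 38.82
position: [0.4346, -0.3263, 0.029]
tcp_rot: [[-0.004, 1.0, 0.002], [1.0, 0.004, -0.003], [-0.003, 0.002, -1.0]]
force: [-2.2, 0.3, 8.0]
opening: 0.156
grasp_force: 30.0
```

{"method": "move_arm", "body": {"increments": [{"xyz": [0, 0, -8], "roll": 0, "grip": 0}, {"xyz": [0, 0, -20], "roll": 0, "grip": 0}, {"xyz": [0, 0, -30], "roll": 0, "grip": 0}, {"xyz": [0, 0, -35], "roll": 0, "grip": 0}, {"xyz": [0, 0, -35], "roll": 0, "grip": 0}]}}

```text
time_s: 39.23
position: [0.4334, -0.3243, 0.1561]
tcp_rot: [[-0.004, 1.0, -0.001], [1.0, 0.004, 0.002], [0.002, -0.001, -1.0]]
force: [0.3, -0.4, -3.8]
opening: 0.156
grasp_force: 30.0
```

{"method": "move_arm", "body": {"increments": [{"xyz": [0, 0, -35], "roll": 0, "grip": 0}, {"xyz": [0, 0, -35], "roll": 0, "grip": 0}, {"xyz": [0, 0, -30], "roll": 0, "grip": 0}, {"xyz": [0, 0, 0], "roll": -0.12, "grip": 0}, {"xyz": [0, 0, 0], "roll": -0.12, "grip": 0}]}}

```text
time_s: 39.65
position: [0.4348, -0.3257, 0.2581]
tcp_rot: [[-0.247, 0.969, 0.004], [0.969, 0.247, -0.004], [-0.005, 0.003, -1.0]]
force: [0.5, 0.4, -5.5]
opening: 0.153
grasp_force: 30.0
```

{"method": "move_arm", "body": {"increments": [{"xyz": [0, 0, 0], "roll": -0.12, "grip": 0}, {"xyz": [0, 0, 0], "roll": -0.12, "grip": 0}, {"xyz": [0, 0, 0], "roll": -0.12, "grip": 0}, {"xyz": [0, 0, 0], "roll": -0.12, "grip": 0}, {"xyz": [0, 0, 0], "roll": -0.12, "grip": 0}]}}

```text
time_s: 40.07
position: [0.4335, -0.3243, 0.255]
tcp_rot: [[-0.751, 0.66, -0.0], [0.66, 0.751, 0.001], [0.001, 0.001, -1.0]]
force: [-0.6, 0.8, -3.8]
opening: 0.158
grasp_force: 30.0
```

{"method": "move_arm", "body": {"increments": [{"xyz": [0, 0, 0], "roll": -0.12, "grip": 0}, {"xyz": [0, 0, 0], "roll": -0.12, "grip": 0}, {"xyz": [0, 0, 0], "roll": -0.12, "grip": 0}, {"xyz": [0, 0, 0], "roll": -0.12, "grip": 0}, {"xyz": [0, 0, 0], "roll": -0.12, "grip": 0}]}}

```text
time_s: 40.48
position: [0.4335, -0.3243, 0.255]
tcp_rot: [[-0.993, 0.121, -0.001], [0.121, 0.993, 0.001], [0.001, 0.001, -1.0]]
force: [-0.7, 0.2, -4.0]
opening: 0.158
grasp_force: 30.0
```

{"method": "move_arm", "body": {"increments": [{"xyz": [0, 0, 0], "roll": -0.12, "grip": 0}, {"xyz": [0, 0, 0], "roll": 0, "grip": 0}, {"xyz": [0, 0, 0], "roll": 0, "grip": 0}]}}

```text
time_s: 40.73
position: [0.4337, -0.3246, 0.255]
tcp_rot: [[-1.0, 0.01, -0.0], [0.01, 1.0, 0.001], [0.0, 0.001, -1.0]]
force: [0.1, 0.4, -3.4]
opening: 0.157
grasp_force: 30.0
```

```bash
python3 -c "
from tilt import *
st(); im,P,T=cloud('wrist'); z=P[...,2]
b=blue(im)&(z>.15)&(z<.4); print('cover',rectfit(P[b]))
go(.571,-.0958,.26,89.6)
im,P,T=cloud('top'); z=P[...,2]
b=blue(im)&(z>.15)&(z<.4); print('cover',rectfit(P[b]))
"
```

```text
40.73 [ 0.4337 -0.3246  0.255 ] [ -48.6   21.6   91.8    0.    66.6 -138.1] F [ 0.1  0.4 -3.4] op 0.157 gf 30.0
cover (array([ 0.4263, -0.3248,  0.2421]), array([ 0.0028, -0.0013,  1.    ]), array([0.0117, 0.9999, 0.0013]), (0.24860304594039917, 0.12569276988506317), 50509)
shift [-135.   230.3   -4.9] n=267 heading 89.4 roll -0.003
cover (array([ 0.4327, -0.3252,  0.2438]), array([ 0.0023, -0.0002,  1.    ]), array([0.0106, 0.9999, 0.0001]), (0.24719147384166718, 0.13681760430335999), 4306)
```

{"method": "move_arm", "body": {"increments": [{"xyz": [-13.5, 23, -1], "roll": 0, "grip": 0}, {"xyz": [-13.5, 23, -1], "roll": 0, "grip": 0}, {"xyz": [-13.5, 23, -1], "roll": 0, "grip": 0}, {"xyz": [-13.5, 23, -1], "roll": 0, "grip": 0}, {"xyz": [-13.5, 23, -1], "roll": 0, "grip": 0}]}}

```text
time_s: 41.25
position: [0.5027, -0.2096, 0.26]
tcp_rot: [[-1.0, 0.009, -0.0], [0.009, 1.0, 0.0], [0.0, 0.0, -1.0]]
force: [0.4, -0.4, -4.4]
opening: 0.158
grasp_force: 30.0
```

{"method": "move_arm", "body": {"increments": [{"xyz": [-13.5, 23, 0], "roll": 0, "grip": 0}, {"xyz": [-13.5, 23, 0], "roll": 0, "grip": 0}, {"xyz": [-13.5, 23, 0], "roll": 0, "grip": 0}, {"xyz": [-13.5, 23, 0], "roll": 0, "grip": 0}, {"xyz": [-13.5, 23, 0], "roll": -0.004, "grip": 0}]}}

```text
time_s: 41.67
position: [0.5709, -0.0949, 0.2599]
tcp_rot: [[-1.0, 0.005, -0.0], [0.005, 1.0, 0.0], [0.0, 0.0, -1.0]]
force: [0.5, -0.4, -3.6]
opening: 0.158
grasp_force: 30.0
```

{"method": "move_arm", "body": {"increments": [{"xyz": [0, 0, 20], "roll": 0, "grip": 0}, {"xyz": [0, 0, 20], "roll": 0, "grip": 0}, {"xyz": [0, 0, 15], "roll": 0, "grip": 0}, {"xyz": [0, 0, 0], "roll": 0, "grip": 0}, {"xyz": [0, 0, 0], "roll": 0, "grip": 0}]}}

```text
time_s: 42.08
position: [0.57, -0.0959, 0.2042]
tcp_rot: [[-1.0, 0.004, -0.002], [0.004, 1.0, 0.001], [0.002, 0.001, -1.0]]
force: [0.3, -0.4, -4.7]
opening: 0.159
grasp_force: 30.0
```

```bash
python3 -c "
from tilt import *
st(); im,P,T=cloud('wrist'); z=P[...,2]; save(im,'w6')
b=blue(im)&(z>.15)&(z<.4); print('cover',rectfit(P[b]))
# strap from wrist
hs=cv2.cvtColor(im,cv2.COLOR_RGB2HSV); g=(hs[...,0]>65)&(hs[...,0]<90)&(hs[...,1]>90)&(P[...,2]>.07)&(P[...,2]<.14)&(P[...,1]<.1)
print('strap',rectfit(P[g]))
go(.571,-.0958,.145,89.6)
im,P,T=cloud('top'); z=P[...,2]
b=blue(im)&(z>.15)&(z<.4); print('cover',rectfit(P[b]))
"
```

```text
42.08 [ 0.57   -0.0959  0.2042] [ -20.6   27.9   90.     0.    62.2 -110.4] F [ 0.3 -0.4 -4.7] op 0.159 gf 30.0
cover (array([ 0.5621, -0.0957,  0.1914]), array([ 0.0047, -0.0013,  1.    ]), array([0.0051, 1.    , 0.0013]), (0.24800969660282135, 0.12606866657733917), 50553)
strap (array([ 0.4918, -0.0949,  0.1045]), array([-0.377 ,  0.0023,  0.9262]), array([ 0.0056,  1.    , -0.0002]), (0.22945211827754974, 0.008781027048826218), 2445)
shift [-0.   0.6 60.3] n=60 heading 89.8 roll 0.003
cover (array([ 0.5698, -0.105 ,  0.194 ]), array([0.0008, 0.0013, 1.    ]), array([ 0.0049,  1.    , -0.0013]), (0.23017090559005737, 0.13714319467544556), 1733)
```

View pics/w6.png

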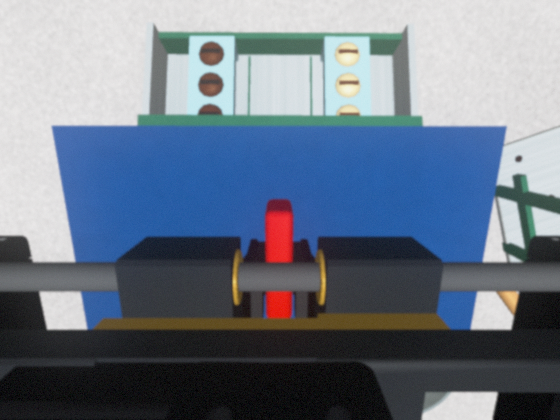

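{"method": "move_arm", "body": {"increments": [{"xyz": [0, 0.5, 12], "roll": 0, "grip": 0}, {"xyz": [0, 0, 12], "roll": 0, "grip": 0}, {"xyz": [0, 0, 6], "roll": 0, "grip": 0}, {"xyz": [0, 0, 4], "roll": 0, "grip": 0}, {"xyz": [0, 0, 4], "roll": 0, "grip": 0}]}}

```text
time_s: 42.6
position: [0.571, -0.0961, 0.1676]
tcp_rot: [[-1.0, 0.003, 0.001], [0.003, 1.0, -0.001], [-0.001, -0.001, -1.0]]
force: [-4.7, -0.0, 2.8]
opening: 0.161
grasp_force: 30.0
```

{"method": "move_arm", "body": {"increments": [{"xyz": [0, 0, 4], "roll": 0, "grip": 0}, {"xyz": [0, 0, 0], "roll": 0, "grip": 0}, {"xyz": [0, 0, 0], "roll": 0, "grip": 0}]}}

```text
time_s: 42.85
position: [0.5708, -0.0959, 0.1635]
tcp_rot: [[-1.0, 0.003, 0.001], [0.003, 1.0, -0.0], [-0.001, -0.0, -1.0]]
force: [-1.9, 0.0, -1.6]
opening: 0.16
grasp_force: 30.0
```

```bash
python3 -c "
from tilt import *
st(); im,P,T=cloud('wrist'); z=P[...,2]
b=blue(im)&(z>.07)&(z<.2); print('cover',rectfit(P[b]))
go(.571,-.0958,.145,89.6)
"
```

```text
42.85 [ 0.5708 -0.0959  0.1635] [ -20.6   30.9   92.2   -0.    56.8 -110.4] F [-1.9  0.  -1.6] op 0.16 gf 30.0
cover (array([ 0.5625, -0.0959,  0.1499]), array([-0.0783,  0.001 ,  0.9969]), array([ 0.004 ,  1.    , -0.0007]), (0.24736757576465607, 0.12182453274726868), 48326)
shift [-0.1  0.1 18.5] n=19 heading 89.8 roll 0.004
```

{"method": "move_arm", "body": {"increments": [{"xyz": [0, 0, 4], "roll": 0, "grip": 0}, {"xyz": [0, 0, 4], "roll": 0, "grip": 0}, {"xyz": [0, 0, 4], "roll": 0, "grip": 0}, {"xyz": [0, 0, 3], "roll": 0, "grip": 0}, {"xyz": [0, 0, 0], "roll": 0, "grip": 0}]}}

```text
time_s: 43.32
position: [0.5703, -0.0957, 0.147]
tcp_rot: [[-1.0, 0.003, -0.001], [0.003, 1.0, 0.0], [0.001, 0.0, -1.0]]
force: [-2.7, 0.4, -0.7]
opening: 0.159
grasp_force: 30.0
```

```bash
python3 -c "
from tilt import *
st(); im,P,T=cloud('wrist'); z=P[...,2]
b=blue(im)&(z>.07)&(z<.2); print('cover',rectfit(P[b]))
im,P,T=cloud('scene'); save(im[150:330,80:320].repeat(3,0).repeat(3,1),'s7')
"
```

```text
43.32 [ 0.5703 -0.0957  0.147 ] [ -20.6   32.2   93.    -0.    54.8 -110.4] F [-2.7  0.4 -0.7] op 0.159 gf 30.0
cover (array([ 0.5627, -0.0953,  0.1304]), array([-0.3172,  0.0018,  0.9483]), array([ 0.0043,  1.    , -0.0004]), (0.24776063859462738, 0.11177244037389755), 41055)
```

View pics/s7.png

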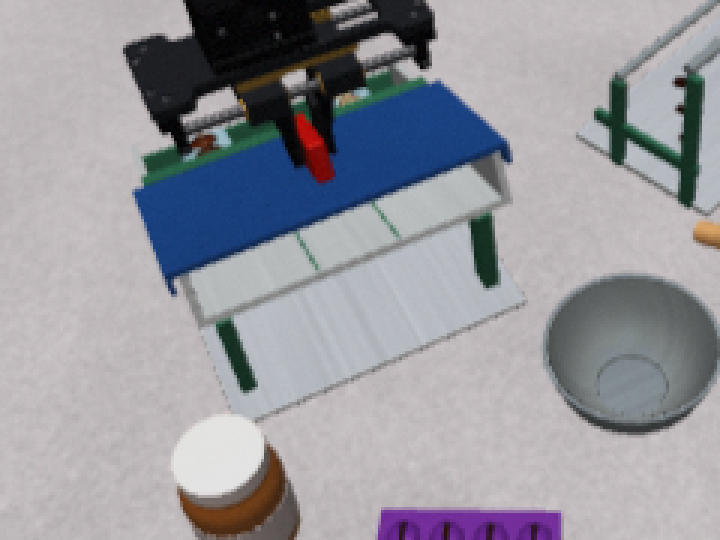

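{"method": "move_arm", "body": {"increments": [{"xyz": [0, 0, 1.5], "roll": 0, "grip": 0}, {"xyz": [0, 0, 0], "roll": 0, "grip": 40}, {"xyz": [0, 0, 0], "roll": 0, "grip": 40}, {"xyz": [0, 0, 0], "roll": 0, "grip": 40}, {"xyz": [0, 0, 0], "roll": 0, "grip": 40}]}}

```text
time_s: 43.83
position: [0.5713, -0.0959, 0.1468]
tcp_rot: [[-1.0, 0.003, 0.001], [0.003, 1.0, -0.0], [-0.001, -0.0, -1.0]]
force: [0.1, -0.7, -0.1]
opening: 0.353
grasp_force: 0.0
```

{"method": "move_arm", "body": {"increments": [{"xyz": [0, 0, 0], "roll": 0, "grip": 40}, {"xyz": [0, 0, 0], "roll": 0, "grip": 40}, {"xyz": [0, 0, 0], "roll": 0, "grip": 40}, {"xyz": [0, 0, -5], "roll": 0, "grip": 40}, {"xyz": [0, 0, -20], "roll": 0, "grip": 40}]}}

```text
time_s: 44.25
position: [0.5684, -0.095, 0.1692]
tcp_rot: [[-1.0, 0.003, -0.006], [0.003, 1.0, 0.002], [0.006, 0.002, -1.0]]
force: [-0.1, 1.0, 0.1]
opening: 0.396
grasp_force: 0.0
```

{"method": "move_arm", "body": {"increments": [{"xyz": [0, 0, -35], "roll": 0, "grip": 40}, {"xyz": [0, 0, -35], "roll": 0, "grip": 40}, {"xyz": [0, 0, -25], "roll": 0, "grip": 40}, {"xyz": [0, 0, 0], "roll": 0, "grip": 40}, {"xyz": [0, 0, 0], "roll": 0, "grip": 40}]}}

```text
time_s: 44.67
position: [0.5716, -0.096, 0.2687]
tcp_rot: [[-1.0, 0.003, 0.005], [0.003, 1.0, -0.002], [-0.005, -0.002, -1.0]]
force: [-0.4, -0.2, -0.9]
opening: 0.396
grasp_force: 0.0
```

```bash
python3 -c "
from tilt import *
st(); im,P,T=cloud('wrist'); z=P[...,2]; save(im,'w8')
b=blue(im)&(z>.07)&(z<.2); print('cover',rectfit(P[b]))
r=red(im)&(z>.15)&(z<.18); print('grip',rectfit(P[r]))
"
```

```text
44.67 [ 0.5716 -0.096   0.2687] [ -20.6   23.7   85.8    0.    70.2 -110.4] F [-0.4 -0.2 -0.9] op 0.396 gf 0.0
cover (array([ 0.5657, -0.0956,  0.1293]), array([-0.3424,  0.0019,  0.9396]), array([0.0094, 1.    , 0.0014]), (0.24503134191036224, 0.12798115611076355), 25941)
grip (array([ 0.5609, -0.0955,  0.1614]), array([-0.3369,  0.0181,  0.9414]), array([-0.9415,  0.003 , -0.337 ]), (0.057680293917655945, 0.011718284338712692), 813)
```

View pics/w8.png

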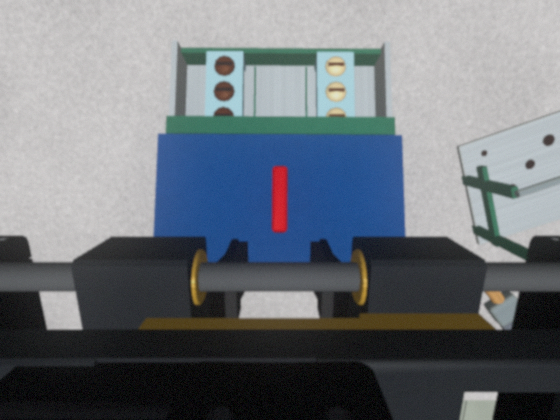

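```bash
python3 -c "
from h import *
print(bot.hand_in())"
```

```text
the job is handed in; nothing more can be done
None
```

The job is handed in at about 45 s of the 210 s allowed. Both strips present were raised level, lifted off the bar and slid down to the stop, and the cover is back against the strap, within about 1 mm of where it started.

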